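Read the staff dosimeter badges on the desk reader

ROBOT

A 7-joint arm with a two-finger parallel gripper is mounted at the origin on the work surface. World frame = base frame: x ahead of the robot, y to its left, z up, the work surface at z = 0. Lengths are in mm, angles in rad, forces in N, time in s.
With the tool pointing down it reaches from about 425 to 1025 mm from the base axis. Payload 9.4 kg.
Tool frame: the origin (TCP) lies on the centre line of the jaws, within the pads' length; the fingertips stand ahead of it and the grasp point (between the pads) is the TCP (r.nose_length is the z of the fingertips in the tool frame, in mm); z points along the fingers, x is the direction in which the jaws open and shut, and the axes are right-handed (so a half turn about z gives the same grasp; the last joint's range is limited). The gripper opens to 93 mm and grips with 3 to 60 N. Pads are 15 mm wide; open, the fingers measure 128 mm over their backs; the gripper's body (75 mm by 188 mm) begins 65 mm behind the grasp point.
Start: joints at [1.272, 0.599, -0.003, 1.599, 0.002, 0.943, -0.08], TCP at [159.48, -707.241, 237.618] pointing down, gripper open.
Joint ranges: [-2.57, 2.57], [-0.35, 1.97], [-1.29, 1.29], [0.11, 2.56], [-1.05, 4.19], [0.11, 1.86], [-2.63, 2.63]. Speed limits (rad/s): [2.22, 2.22, 3.01, 3.01, 3.14, 3.14, 3.14].

INTERFACE

Orientations are given as a unit quaternion [w, x, y, z].
In Python, from workcell import r, viewer gives the robot as it stands. The module is installed in compiled form; this text tells all that it offers.
- The arm moves only by the tool step_arm, never from a script. Its argument "motion" is a list of rows, each a list of 3 entries, a list of its own where there are three numbers: the shift along the tool's x, y, z in m, then the turn, a rotation vector about the tool's x, y, z in degrees, then the opening, from 0 (shut) to 1 (fully open). A call has 1 to 5 rows; each row shifts and turns the commanded pose from where the row before left it, along the tool's axes as they then stand; what a row does not reach is not made up. A row lasts 1/8 s, in which the tool goes at most 62.5 mm and 10.7 degrees, less where a joint would pass 70% of its speed; a pose out of reach is approached as far as the arm can. A call with a gripper value outside its range is refused whole. The fingers move at their own pace and stop on an object; the grip force is fixed at half the most. Time passes only in rows, so rows that do not move let the fingers close. It gives the time, the measured TCP pose, the force and the opening at its end, in the units of the state.
- r.get_state(): the state, without advancing time (a new reading comes with each control period).
- viewer.capture(name): name is "scene" or "top" or "wrist"; returns the picture (420x560x3 uint8, red, green, blue); there is no depth.
- viewer.camera_params(name): a dict with "camera_matrix" (3x3 intrinsics, pixels), "pose" (4x4, takes a point from camera to world coordinates). Camera axes: x right, y up, looking along -z (the intrinsics and any distortion apply to the point x, -y, -z); pixel columns grow to the right and rows downward; lengths in mm; the calibration is good to about 2 mm. A picture is of the moment at which its call begins: read the wrist's pose just before it. camera_params takes no time and is no camera call; for the wrist camera it gives the pose at the moment of the call.
- r.close_job(): hands the job in, once; it reports no verdict.
The state is a dict: "time_s": time; "joints": joint angles; "joint_velocities": joint speeds; "effort": joint torques, N m; "position": TCP position; "ee_rot": TCP orientation; "ft_force": force on the tool from outside, world axes, zero at the start; "moment": the same for the moment, N m; "finger_gap": opening from 0.0 (shut) to 1.0 (fully open).
Only numpy, scipy, OpenCV 4.12 (cv2) and the standard library are available. Lean on these libraries where they do the work, as an engineer would, in place of code of your own. Each camera call takes 0.05 s, during which the arm holds its last target.

TASK

Lift the white badge carrier by its grip bar and seat it fully home on the two pegs of the dosimeter reader, and lay every badge on the desk flat in a pocket of it, clip up, one to a pocket. With all of them in, press the large round membrane key with the fingers and hold it about a second, firmly but without ramming it; then move all badges, clip up, flat into the steel tray, and last press the long bar key in the same way, leaving the carrier seated. Do not press the two small square keys, and leave the other things on the desk alone.

Things in the scene. Friction and masses are not known exactly. Their poses are not given: they have to be found in the camera images.
- reader: low white desktop dosimeter reader, 190 (x) x 280 (y) mm, fixed, its top deck 30 mm above the desk; origin: centre of its underside (at desk height); x points to its back, y to its left. A grey pegged seat covers the left part, a black keypad sheet the right part (deck height); a hump 22 mm high lies behind it
- seat (a point): middle of the reader's seat, on its surface 30 mm above the desk, axes as the reader's. Two steel pegs (10 mm thick, 22 mm high, tapered over the upper 10 mm) stand 62 mm before and behind it along the reader's x. The carrier is home when its origin is here, its x along the reader's x, either way round
- carrier: loose white badge carrier, 300 g, flat on the desk at first: plate 156 (x) x 150 (y) x 6 mm with walls up to z = 14 mm forming 2 x 2 pockets, and a grey grip bar in the middle, 60 (x) x 16 (y) mm, its top at z = 52 mm, bare above z = 14 mm. Two peg holes 13.5 mm square at x = +/-62, y = 0 mm. Origin: centre of the underside
- pocket0 (a point): centre of one pocket's floor (z = 6 mm on the carrier); it moves with the carrier. All four pockets lie at x = +/-38, y = +/-42 mm on the carrier, 72 (x) x 58 (y) mm inside: a badge fits with its x along the carrier's x, either way round
- badge0: grey dosimeter badge: flat case 64 (x) x 50 (y) x 14 mm, on whose top stands a stiff black clip, a bar 12 mm thick (x), 40 mm long (y) and 22 mm high, central (whole badge 36 mm high), 70 g; easily picked by the clip. Origin: centre of the underside, z up. Two or three badges are present; None if absent. They start lying on the desk, clip up.
- badge1: grey dosimeter badge: flat case 64 (x) x 50 (y) x 14 mm, on whose top stands a stiff black clip, a bar 12 mm thick (x), 40 mm long (y) and 22 mm high, central (whole badge 36 mm high), 70 g; easily picked by the clip. Origin: centre of the underside, z up. Two or three badges are present; None if absent. They start lying on the desk, clip up.
- badge2: grey dosimeter badge: flat case 64 (x) x 50 (y) x 14 mm, on whose top stands a stiff black clip, a bar 12 mm thick (x), 40 mm long (y) and 22 mm high, central (whole badge 36 mm high), 70 g; easily picked by the clip. Origin: centre of the underside, z up. Two or three badges are present; None if absent. They start lying on the desk, clip up.
- tray: fixed open steel tray 250 (x) x 125 (y) x 16 mm, walls and floor 4 mm; origin: centre of its underside; badges end up lying on its floor (their origins 4 mm above the tray's), in any places and directions
- key_read: large round grey membrane key, 32 mm across, the nearest to the robot on the keypad; origin: centre of its top face, 34.5 mm above the desk. Pressed straight down it gives only 2 mm (about 4 N per mm, then a hard stop) and acts at 4 N held 0.3 s
- key_standby: long bar-shaped grey membrane key, 24 (x) x 60 (y) mm, at the back of the keypad; origin: centre of its top face, 34.5 mm above the desk; same travel and force as the round key
- key_small0: small square key 16 mm, right one of a pair in the middle of the keypad, not to be pressed; origin: centre of its top face
- key_small1: small square key 16 mm, left one of the pair, not to be pressed; origin: centre of its top face
- pump_bottle: white pump bottle, 70 mm thick, 160 mm high, right of the reader; leave alone; origin: centre of underside
- mug: white mug, 80 mm wide, 90 mm high; leave alone; origin: centre of underside
- stapler: black stapler 150 x 34 x 41 mm, lying on the robot's side of the badges; leave alone; origin: centre of underside
- tape_roll: roll of tape lying flat, 70 mm across, 24 mm high; leave alone; origin: centre of underside
Things that resemble listed ones, but are neither listed nor needed, are in the scene too. What is shaped like the badge1 but pink is not meant.

How it is judged (in metres and radians):
On the way, in this order (a step that is already met when the one before it is completed fails the run):
1. the carrier is home on the reader's pegs and every badge lies flat in a pocket of it, let go (horizontal distance between carrier and seat below 0.005 m and z of carrier in the frame of seat between -0.003 and 0.003 m and angle between carrier's own z axis and vertical below 0.05 rad and angle between the x axis of carrier and the x axis of reader, either way round below 0.09 rad and x of badge0 in the frame of carrier between -0.074 and 0.074 m and y of badge0 in the frame of carrier between -0.072 and 0.072 m and z of badge0 in the frame of carrier between 0.002 and 0.0095 m and angle between each of badge0, badge1, badge2's own z axis and vertical below 0.12 rad and x of badge1 in the frame of carrier between -0.074 and 0.074 m and y of badge1 in the frame of carrier between -0.072 and 0.072 m and z of badge1 in the frame of carrier between 0.002 and 0.0095 m and x of badge2 in the frame of carrier between -0.074 and 0.074 m and y of badge2 in the frame of carrier between -0.072 and 0.072 m and z of badge2 in the frame of carrier between 0.002 and 0.0095 m and contact force between each of badge0, badge1, badge2, carrier and the fingers below 0.2 N), for 0.2 s.
2. the round key is pressed with at least 4 N by the fingers for 0.3 s with all badges in the seated carrier (contact force between key_read and the fingers above 4 N and horizontal distance between carrier and seat below 0.005 m and z of carrier in the frame of seat between -0.003 and 0.003 m and angle between carrier's own z axis and vertical below 0.05 rad and angle between the x axis of carrier and the x axis of reader, either way round below 0.09 rad and x of badge0 in the frame of carrier between -0.074 and 0.074 m and y of badge0 in the frame of carrier between -0.072 and 0.072 m and z of badge0 in the frame of carrier between 0.002 and 0.0095 m and angle between each of badge0, badge1, badge2's own z axis and vertical below 0.12 rad and x of badge1 in the frame of carrier between -0.074 and 0.074 m and y of badge1 in the frame of carrier between -0.072 and 0.072 m and z of badge1 in the frame of carrier between 0.002 and 0.0095 m and x of badge2 in the frame of carrier between -0.074 and 0.074 m and y of badge2 in the frame of carrier between -0.072 and 0.072 m and z of badge2 in the frame of carrier between 0.002 and 0.0095 m), for 0.3 s.
3. every badge lies flat in the steel tray, let go (x of badge0 in the frame of tray between -0.12 and 0.12 m and y of badge0 in the frame of tray between -0.06 and 0.06 m and z of badge0 in the frame of tray between 0.001 and 0.0075 m and angle between each of badge0, badge1, badge2's own z axis and vertical below 0.12 rad and x of badge1 in the frame of tray between -0.12 and 0.12 m and y of badge1 in the frame of tray between -0.06 and 0.06 m and z of badge1 in the frame of tray between 0.001 and 0.0075 m and x of badge2 in the frame of tray between -0.12 and 0.12 m and y of badge2 in the frame of tray between -0.06 and 0.06 m and z of badge2 in the frame of tray between 0.001 and 0.0075 m and contact force between each of badge0, badge1, badge2, carrier and the fingers below 0.2 N), for 0.2 s.
4. the bar key is pressed with at least 4 N by the fingers for 0.3 s (contact force between key_standby and the fingers above 4 N), for 0.3 s.
At the end, for the whole second after the job is handed in: All badges present lie flat, clip up, on the tray's floor (within 0.12 rad and 3.5 mm in height), at rest and let go, and the carrier sits home on the reader's pegs (within 5 mm, 3 mm in height and 0.09 rad, either way round) (all of step 3 and horizontal distance between carrier and seat below 0.005 m and z of carrier in the frame of seat between -0.003 and 0.003 m and angle between carrier's own z axis and vertical below 0.05 rad and angle between the x axis of carrier and the x axis of reader, either way round below 0.09 rad and linear speed of each of badge0, badge1, badge2, carrier below 0.02 m/s); the robot touches nothing.
It fails at once if a small square key is pressed with over 3 N (contact force between any of key_small0, key_small1 and the fingers above 3 N).
It fails at once if a membrane key is rammed with over 45 N (contact force between any of key_read, key_standby and the fingers above 45 N).
It fails at once if a bystander (pump bottle, mug, stapler, tape roll) is moved over 50 mm or tipped (distance of any of pump_bottle, mug, stapler, tape_roll from where it was at the start of the episode above 0.05 m or angle between any of pump_bottle, mug, stapler, tape_roll's own z axis and vertical above 0.6 rad).
Of badge0, badge1, badge2 only 2 to 3 are there at a start; the rules pass over those that are not, and their reading is None.
At some moment in a run one of badge0, badge1, badge2 may be knocked a few centimetres aside while the robot is not near it.
Once in a run the grip may slacken for a moment while it holds something.
It also fails if it takes over 210 s, if anything falls off the work surface, if the arm or the gripper's body presses on something with over 40 N, if the wrist force passes 120 N, or if a joint passes its speed limit or range.

## Working session

There is one attempt and no reset: what is moved stays moved. The work goes in short steps, Python scripts to look and compute and a tool call to move; the robot and the scene stay as the last step left them, time stands still between calls to the robot, and variables do not carry over. Pictures are saved under pics/ and viewed, and the job is handed in when it is done.

Besides the shell and the picture viewer there is one more tool, called after "Request:" as name(argument=value, ...), one argument or row to a line, values as JSON. step_arm: Moves the arm, as the interface text tells. Its arguments: {"type":"object","properties":{"motion":{"type":"array"}},"required":["motion"]}

```bash
mkdir -p pics; cat > h.py <<'E'
import numpy as np, cv2
from workcell import r, viewer
from scipy.spatial.transform import Rotation as R
def cap(name,fn):
    P=viewer.camera_params(name); im=viewer.capture(name)
    cv2.imwrite('pics/'+fn,cv2.cvtColor(im,cv2.COLOR_RGB2BGR)); return im,P
def px2w(P,u,v,z):
    K=np.array(P['camera_matrix']);T=np.array(P['pose'])
    d=np.linalg.inv(K)@[u,v,1]; d=T[:3,:3]@np.array([d[0],-d[1],-d[2]])
    o=T[:3,3]; return o+d*(z-o[2])/d[2]
def w2px(P,p):
    K=np.array(P['camera_matrix']);T=np.array(P['pose'])
    c=T[:3,:3].T@(np.array(p,float)-T[:3,3]); q=K@[c[0],-c[1],-c[2]]; return q[:2]/q[2]
E
python3 - <<'E'
from h import *
import pickle
s=r.get_state();print({k:np.round(v,3) for k,v in s.items()},r.nose_length)
print(R.from_quat(np.roll(s['ee_rot'],-1)).as_matrix().round(3))
for n in ['scene','top','wrist']:
    im,P=cap(n,n+'0.png'); pickle.dump((im,P),open(n+'0.pkl','wb')); print(n,P)
E
```

```text
{'time_s': np.float64(0.0), 'joints': array([ 1.272,  0.6  , -0.003,  1.6  ,  0.002,  0.943, -0.08 ]), 'joint_velocities': array([-0.   , -0.001,  0.   , -0.   , -0.001,  0.001, -0.   ]), 'effort': array([ 0.0000e+00, -7.6506e+01,  1.4980e+00, -2.5234e+01, -5.2000e-02,
        1.7000e-02,  0.0000e+00]), 'position': array([ 159.348, -706.816,  236.787]), 'ee_rot': array([-0.   ,  0.781, -0.625, -0.001]), 'ft_force': array([-0.209, -1.535,  0.337]), 'moment': array([-0.006, -0.016,  0.009]), 'finger_gap': np.float64(0.999)} 19.0
[[ 0.22  -0.976 -0.   ]
 [-0.976 -0.22   0.001]
 [-0.001  0.    -1.   ]]
scene {'camera_matrix': array([[543.45090437,   0.        , 282.96241074],
       [  0.        , 543.45090437, 206.62133675],
       [  0.        ,   0.        ,   1.        ]]), 'pose': array([[-6.67140883e-01, -6.12023962e-01,  4.24676008e-01,
         1.06739707e+03],
       [ 7.44876915e-01, -5.41166597e-01,  3.90252605e-01,
         5.32811099e+02],
       [-9.02347532e-03,  5.76684822e-01,  8.16916883e-01,
         1.06619686e+03],
       [ 0.00000000e+00,  0.00000000e+00,  0.0000000
[... 390 characters left out ...]
       [ 2.88121494e-04,  1.32684294e-01,  9.91158310e-01,
         1.02898805e+03],
       [ 0.00000000e+00,  0.00000000e+00,  0.00000000e+00,
         1.00000000e+00]])}
wrist {'camera_matrix': array([[351.38299106,   0.        , 278.67310225],
       [  0.        , 351.38299106, 213.99567025],
       [  0.        ,   0.        ,   1.        ]]), 'pose': array([[ 2.19866280e-01,  9.44099521e-01,  2.45631663e-01,
         2.27935092e+02],
       [-9.75525871e-01,  2.13515863e-01,  5.25380980e-02,
        -6.91498101e+02],
       [-2.84506344e-03, -2.51171398e-01,  9.67938446e-01,
         3.85096222e+02],
       [ 0.00000000e+00,  0.00000000e+00,  0.00000000e+00,
         1.00000000e+00]])}
```

View pics/top0.png

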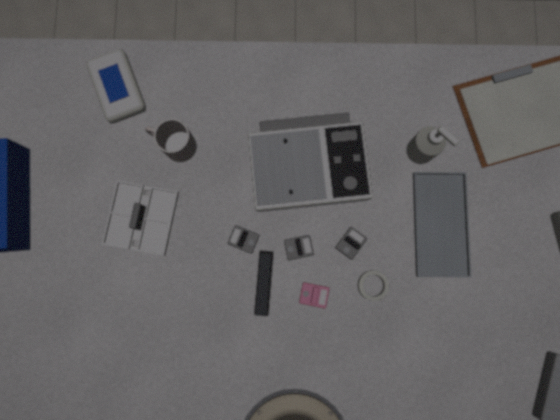

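View pics/scene0.png

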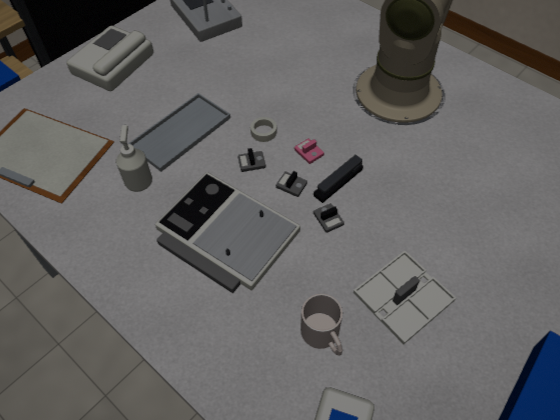

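The top view shows three grey badges at about (244,239), (299,247) and (351,243), the carrier at (140,217), the pegs at (286,141) and (291,191), the tray at (441,225), and the pink decoy at (315,295). Next I'll zoom in for the exact pixels.

```bash
python3 - <<'E'
from h import *
im=cv2.imread('pics/top0.png')
def crop(x0,y0,x1,y1,s,fn):
    c=cv2.resize(im[y0:y1,x0:x1],None,fx=s,fy=s,interpolation=cv2.INTER_CUBIC)
    c=cv2.convertScaleAbs(c,alpha=1.5,beta=10)
    for x in range((x0+9)//10*10,x1,10): cv2.putText(c,str(x),((x-x0)*s,8),0,.3,(0,255,255)); cv2.line(c,((x-x0)*s,10),((x-x0)*s,16),(0,255,255))
    for y in range((y0+9)//10*10,y1,10): cv2.putText(c,str(y),(0,(y-y0)*s+4),0,.3,(0,255,255)); 
    cv2.imwrite('pics/'+fn,c)
crop(240,105,380,210,5,'z1.png')
crop(95,175,190,260,7,'z2.png')
crop(220,220,380,265,5,'z3.png')
E
```

```text
(no output)
```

View pics/z1.png

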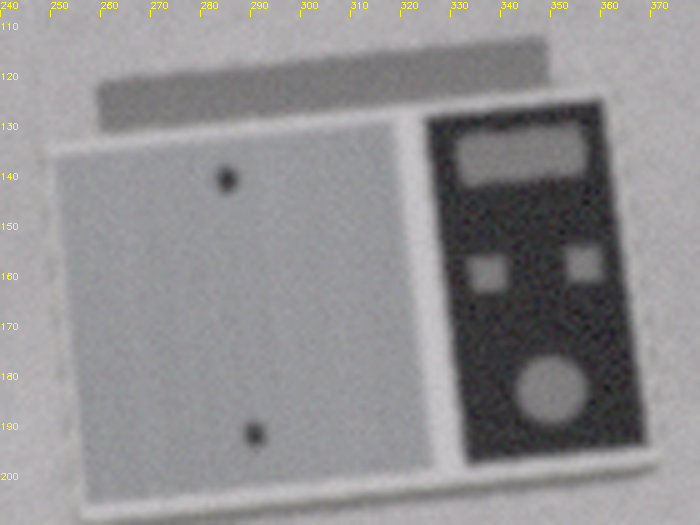

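View pics/z2.png

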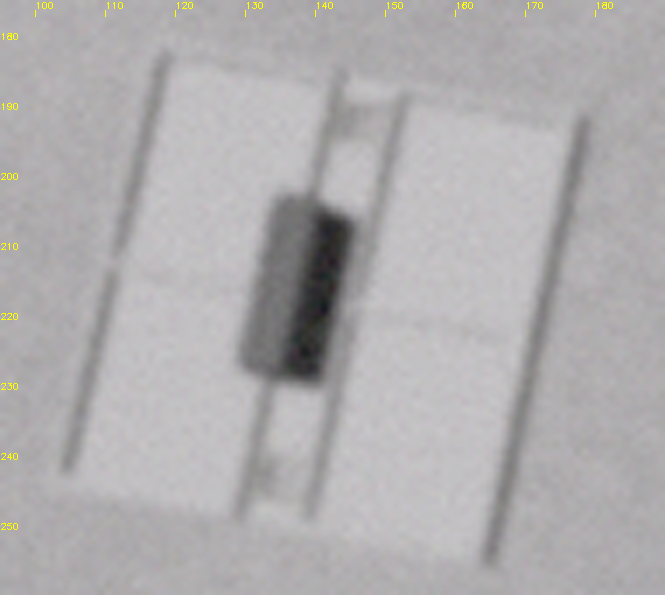

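View pics/z3.png

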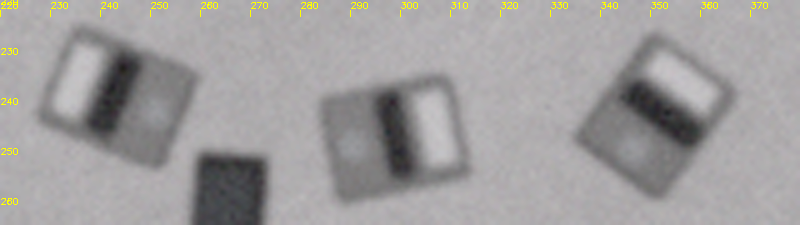

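```bash
python3 - <<'E'
from h import *
import pickle
_,P=pickle.load(open('top0.pkl','rb'))
f=lambda u,v,z:px2w(P,u,v,z).round(1)
a,b=f(284.7,140.5,48),f(290.5,191.5,48); print('pegs',a,b,(a+b)/2,np.degrees(np.arctan2((a-b)[1],(a-b)[0])),np.linalg.norm(a-b))
c=[f(*p,30) for p in [(250.5,134.5),(361,124.5),(370,197),(256.5,207.5)]];print('deck corners',c)
for n,u,v in [('read',349.5,182.5),('stby',343,136),('s1',337,159.5),('s0',356.5,157.5)]: print(n,f(u,v,34.5))
c=[f(*p,0) for p in [(117.5,182),(104,242.5)]];print('car',c)
c2=[f(*p,0) for p in [(178,192),(164,255.5)]];print(c2, np.mean(c+c2,axis=0))
q=[f(*p,52) for p in [(133.5,203),(140,204.5),(134,229.5),(127.5,228)]]; print('bar top',np.mean(q,axis=0))
for n,cs in [('b0',[(235,226),(258.5,234.5),(251,253),(228,243.5)]),('b1',[(283.5,239.5),(308.5,235),(313,254.5),(287,260)]),('b2',[(350,226),(366,238.5),(351,259),(334.5,246.5)])]:
    q=np.array([f(*p,12) for p in cs]); e=q[1]-q[0]; print(n,q.mean(0),np.linalg.norm(np.diff(q,axis=0),axis=1).round(1), [np.degrees(np.arctan2(*(q[(i+1)%4]-q[i])[1::-1])).round(1) for i in range(4)])
for p in [(413,173),(465,173),(469,276),(416,276)]: print('tray',f(*p,16))
E
```

```text
pegs [698.2  31.2  48. ] [576.6  15.7  48. ] [637.4   23.45  48.  ] 7.264153858286818 122.58388964297065
deck corners [array([717.3, 113.6,  30. ]), array([ 746.5, -151.7,   30. ]), array([ 569.9, -171.6,   30. ]), array([540.6,  94.7,  30. ])]
read [ 602.9 -122.8   34.5]
stby [ 715.7 -107.7   34.5]
s1 [657.9 -93.4  34.5]
s0 [ 663.5 -139.7   34.5]
car [array([602.1, 436.7,   0. ]), array([454.5, 458.9,   0. ])]
[array([579.8, 288.2,   0. ]), array([426., 314.,   0.])] [515.6  374.45   0.  ]
bar top [512.725 373.3    52.   ]
b0 [466.925 125.7    12.   ] [59.5 46.9 58.9] [np.float64(-108.9), np.float64(159.3), np.float64(68.7), np.float64(-20.0)]
b1 [450.15   -4.225  12.   ] [60.1 47.1 62.4] [np.float64(-78.9), np.float64(-166.5), np.float64(102.8), np.float64(10.7)]
b2 [ 463.375 -127.775   12.   ] [47.6 60.3 48.2] [np.float64(-127.7), np.float64(143.8), np.float64(53.6), np.float64(-36.7)]
tray [ 632.5 -278.3   16. ]
tray [ 634.5 -403.3   16. ]
tray [ 389.5 -403.    16. ]
tray [ 387.5 -279.6   16. ]
```

View pics/wrist0.png

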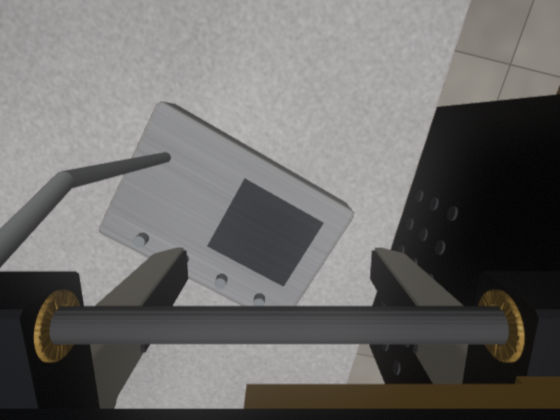

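```bash
cat >> h.py <<'E'
def yawof(s=None):
    s=s or r.get_state(); M=R.from_quat(np.roll(s['ee_rot'],-1)).as_matrix()
    return np.degrees(np.arctan2(M[1,0],M[0,0])),M
def plan(wps,g,vmax=58,wmax=10,n0=None,start=None):
    """wps: (x,y,z,yawdeg) mm; tool down. prints rows"""
    s=r.get_state(); y,M=yawof(s); p=np.array(s['position'],float)
    if start is not None: p=np.array(start[:3],float); y=start[3]
    rows=[]
    for w in wps:
        w=list(w); t=np.array(w[:3],float); yt=w[3]; vm=w[4] if len(w)>4 else vmax
        dy=(yt-y+180)%360-180
        if abs(dy)>175 : print('warn ambiguous turn')
        n=max(1,int(np.ceil(max(np.linalg.norm(t-p)/vm,abs(dy)/wmax))))
        for i in range(n):
            k=n-i; d=(t-p)/k; rem=(yt-y+180)%360-180; da=rem/k
            c,sn=np.cos(np.radians(y)),np.sin(np.radians(y))
            ex=np.array([c,sn,0]);ey=np.array([sn,-c,0])
            dl=np.round([d@ex/1e3,d@ey/1e3,-d[2]/1e3],4); a=round(-da,1)
            p=p+1e3*(dl[0]*ex+dl[1]*ey)+np.array([0,0,-1e3*dl[2]]); y-=a
            rows.append([[float(v) for v in dl],[0,0,float(a)],g])
    for i in range(0,len(rows),5): print(str(rows[i:i+5]).replace(' ',''))
    print('end',p.round(1),round(y,1))
def st():
    s=r.get_state(); print('t',round(float(s['time_s']),2),'p',np.round(s['position'],1),'yaw',round(yawof(s)[0],2),'gap',round(float(s['finger_gap']),3),'F',np.round(s['ft_force'],1),'tilt',np.round(yawof(s)[1][2,:2],4))
E
python3 - <<'E'
from h import *
plan([(540,-360,260,-20),(560,-50,260,60)],1)
E
```

```text
[[[-0.0283,-0.0497,-0.0026],[0,0,-6.4],1],[[-0.0226,-0.0526,-0.0026],[0,0,-6.4],1],[[-0.0166,-0.0548,-0.0025],[0,0,-6.4],1],[[-0.0104,-0.0563,-0.0026],[0,0,-6.3],1],[[-0.0041,-0.0571,-0.0025],[0,0,-6.4],1]]
[[[0.0023,-0.0572,-0.0026],[0,0,-6.3],1],[[0.0085,-0.0565,-0.0025],[0,0,-6.4],1],[[0.0148,-0.0553,-0.0026],[0,0,-6.3],1],[[0.0207,-0.0533,-0.0025],[0,0,-6.4],1],[[-0.0109,-0.0373,-0.0],[0,0,-10.0],1]]
[[[-0.0043,-0.0386,-0.0],[0,0,-10.0],1],[[0.0025,-0.0387,-0.0],[0,0,-10.0],1],[[0.0092,-0.0377,-0.0],[0,0,-10.0],1],[[0.0156,-0.0356,-0.0],[0,0,-10.0],1],[[0.0216,-0.0323,-0.0],[0,0,-10.0],1]]
[[[0.0268,-0.0281,-0.0],[0,0,-10.0],1],[[0.0313,-0.0229,-0.0],[0,0,-10.0],1]]
end [560. -50. 260.] 60.0
```

```bash
sed -i "s/dl=np.round(\(.*\]\),4); a=round(-da,1)/q=4 if k==1 else 3; dl=np.round(\1,q); a=round(-da,1 if k==1 else 0)/" h.py; grep -n "dl=" h.py
python3 - <<'E'
from h import *
plan([(540,-360,260,-20),(560,-50,260,60)],1,vmax=61)
E
```

```text
31:            q=4 if k==1 else 3; dl=np.round([d@ex/1e3,d@ey/1e3,-d[2]/1e3],q); a=round(-da,1 if k==1 else 0)
[[[-0.028,-0.05,-0.003],[0,0,-6.0],1],[[-0.023,-0.052,-0.003],[0,0,-6.0],1],[[-0.017,-0.055,-0.002],[0,0,-6.0],1],[[-0.012,-0.056,-0.003],[0,0,-7.0],1],[[-0.005,-0.057,-0.002],[0,0,-6.0],1]]
[[[0.001,-0.057,-0.003],[0,0,-7.0],1],[[0.009,-0.057,-0.002],[0,0,-6.0],1],[[0.014,-0.055,-0.003],[0,0,-7.0],1],[[0.0209,-0.0534,-0.002],[0,0,-6.3],1],[[-0.011,-0.037,-0.0],[0,0,-10.0],1]]
[[[-0.004,-0.039,-0.0],[0,0,-10.0],1],[[0.002,-0.039,-0.0],[0,0,-10.0],1],[[0.009,-0.038,-0.0],[0,0,-10.0],1],[[0.016,-0.035,-0.0],[0,0,-10.0],1],[[0.022,-0.032,-0.0],[0,0,-10.0],1]]
[[[0.027,-0.028,-0.0],[0,0,-10.0],1],[[0.0306,-0.0234,-0.0],[0,0,-10.0],1]]
end [559.9 -50.  260. ] 60.0
```

Request:
step_arm(
  motion=[
    [[-0.028,-0.05,-0.003],[0,0,-6],1],
    [[-0.023,-0.052,-0.003],[0,0,-6],1],
    [[-0.017,-0.055,-0.002],[0,0,-6],1],
    [[-0.012,-0.056,-0.003],[0,0,-7],1],
    [[-0.005,-0.057,-0.002],[0,0,-6],1],
  ],
)

```text
time_s: 0.78
position: [372.0, -512.9, 250.6]
ee_rot: [-0.0, 0.92, -0.391, -0.0]
ft_force: [0.5, -0.4, 0.4]
finger_gap: 0.996
```

Request:
step_arm(
  motion=[
    [[0.001,-0.057,-0.003],[0,0,-7],1],
    [[0.009,-0.057,-0.002],[0,0,-6],1],
    [[0.014,-0.055,-0.003],[0,0,-7],1],
    [[0.021,-0.053,-0.002],[0,0,-6],1],
    [[-0.011,-0.037,0],[0,0,-10],1],
  ],
)

```text
time_s: 1.4
position: [545.6, -319.6, 260.4]
ee_rot: [-0.0, 0.996, -0.086, 0.001]
ft_force: [-0.5, -0.4, -0.0]
finger_gap: 1.004
```

Request:
step_arm(
  motion=[
    [[-0.004,-0.039,0],[0,0,-10],1],
    [[0.002,-0.039,0],[0,0,-10],1],
    [[0.009,-0.038,0],[0,0,-10],1],
    [[0.016,-0.035,0],[0,0,-10],1],
    [[0.022,-0.032,0],[0,0,-10],1],
  ],
)

```text
time_s: 2.02
position: [556.6, -127.0, 260.5]
ee_rot: [0.0, 0.94, 0.342, -0.0]
ft_force: [0.8, 0.1, 0.5]
finger_gap: 1.003
```

Request:
step_arm(
  motion=[
    [[0.027,-0.028,0],[0,0,-10],1],
    [[0.031,-0.023,0],[0,0,-10],1],
    [[0,0,0],[0,0,0],1],
    [[0,0,0],[0,0,0],1],
  ],
)

```text
time_s: 2.52
position: [562.0, -51.7, 260.3]
ee_rot: [0.0, 0.868, 0.497, -0.0]
ft_force: [-0.2, 0.3, 0.5]
finger_gap: 0.998
```

```bash
python3 - <<'E'
from h import *
import pickle
st()
im,P=cap('wrist','w1.png'); pickle.dump((im,P),open('w1.pkl','wb'))
plan([(515,374,200,81)],1,vmax=61)
E
```

```text
t 2.52 p [562.  -51.7 260.3] yaw 59.58 gap 0.998 F [-0.2  0.3  0.5] tilt [-0.0008 -0.0003]
[[[0.043,-0.032,0.008],[0,0,-3.0],1],[[0.045,-0.03,0.007],[0,0,-3.0],1],[[0.046,-0.027,0.008],[0,0,-3.0],1],[[0.047,-0.025,0.007],[0,0,-2.0],1],[[0.048,-0.023,0.008],[0,0,-3.0],1]]
[[[0.05,-0.021,0.007],[0,0,-2.0],1],[[0.05,-0.019,0.008],[0,0,-3.0],1],[[0.0509,-0.0166,0.0073],[0,0,-2.5],1]]
end [515. 374. 200.] 81.0
```

View pics/w1.png

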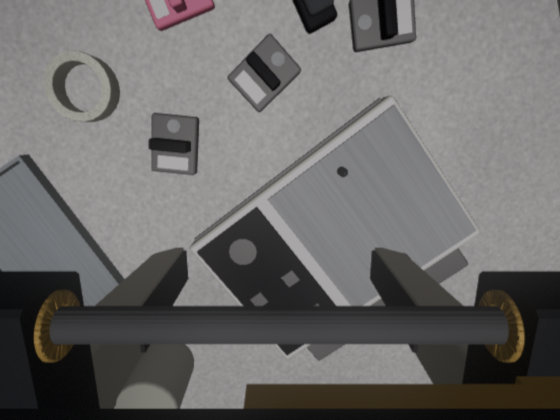

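The wrist view shows the front peg at (342,171), the round key at (243,251) and badges at (175,145) and (264,72).

Request:
step_arm(
  motion=[
    [[0.043,-0.032,0.008],[0,0,-3],1],
    [[0.045,-0.03,0.007],[0,0,-3],1],
    [[0.046,-0.027,0.008],[0,0,-3],1],
    [[0.047,-0.025,0.007],[0,0,-2],1],
    [[0.048,-0.023,0.008],[0,0,-3],1],
  ],
)

```text
time_s: 3.2
position: [532.9, 215.1, 222.3]
ee_rot: [0.0, 0.801, 0.599, -0.0]
ft_force: [0.1, 0.4, -0.3]
finger_gap: 1.002
```

Request:
step_arm(
  motion=[
    [[0.05,-0.021,0.007],[0,0,-2],0.6],
    [[0.05,-0.019,0.008],[0,0,-3],0.6],
    [[0.051,-0.017,0.007],[0,0,-2],0.6],
    [[0,0,0],[0,0,0],0.6],
    [[0,0,0],[0,0,0],0.6],
  ],
)

```text
time_s: 3.82
position: [514.2, 373.9, 200.1]
ee_rot: [0.001, 0.763, 0.647, -0.001]
ft_force: [0.8, -0.5, -0.6]
finger_gap: 0.603
```

```bash
python3 - <<'E'
from h import *
import pickle
st()
im,P=cap('wrist','w2.png'); pickle.dump((im,P),open('w2.pkl','wb'))
_,P1=pickle.load(open('w1.pkl','rb'))
for n,u,v,z in [('peg',342,171,50),('read',243,251,34.5),('s0',259,299,34.5),('s1',290.5,279,34.5)]: print(n,px2w(P1,u,v,z).round(1))
E
```

```text
t 3.83 p [514.2 373.9 200.1] yaw 80.59 gap 0.603 F [ 0.8 -0.5 -0.6] tilt [-0.0017  0.    ]
peg [576.8  15.8  50. ]
read [ 603.5 -121.7   34.5]
s0 [ 663.8 -137.1   34.5]
s1 [660.5 -92.5  34.5]
```

View pics/w2.png

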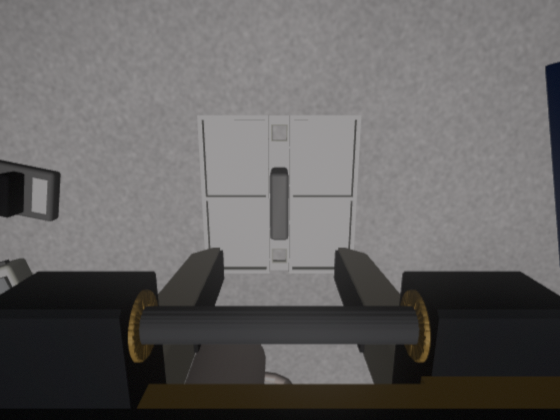

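Holes at (279.5,132.5) and (279,255), bar in the centre; the carrier is well aligned with the tool.

```bash
python3 - <<'E'
from h import *
import pickle
_,P=pickle.load(open('w2.pkl','rb'))
a=px2w(P,279.5,132.5,6);b=px2w(P,279,255,6);print(a,b,(a+b)/2,np.linalg.norm(a-b),np.degrees(np.arctan2(*(b-a)[1::-1])))
for u,v in [(202,116),(358,116),(355,272),(205,272)]: print(px2w(P,u,v,6).round(1))
print('bar', px2w(P,271.5,174,52).round(1),px2w(P,287.5,174,52).round(1),px2w(P,271.5,240,52).round(1),px2w(P,287.5,240,52).round(1))
c=(a+b)/2
plan([(c[0],c[1],39.5,np.degrees(np.arctan2(*(b-a)[1::-1]))+90)],0.6,vmax=50)
E
```

```text
[455.49834129 385.00960173   6.        ] [577.7046112  364.27577081   6.        ] [516.60147624 374.64268627   6.        ] 123.95266899541133 -9.629254490832837
[428.7 315.7   6. ]
[452.7 460.2   6. ]
[609.6 440.    6. ]
[583.8 284.4   6. ]
bar [486.9 372.8  52. ] [489.1 386.2  52. ] [544.9 362.9  52. ] [547.3 376.9  52. ]
[[[0.0,0.0,0.04],[0,0,0.0],0.6],[[0.001,0.001,0.04],[0,0,0.0],0.6],[[0.0,0.0,0.04],[0,0,0.0],0.6],[[0.0007,0.0008,0.0408],[0,0,0.2],0.6]]
end [516.6 374.7  39.5] 80.3
```

Request:
step_arm(
  motion=[
    [[0.001,0.001,0.04],[0,0,0],0.6],
    [[0,0.001,0.04],[0,0,0],0.6],
    [[0,0,0.04],[0,0,0],0.6],
    [[0,0,0.04],[0,0,0.2],0.6],
    [[0,0,0],[0,0,0],0.6],
  ],
)

```text
time_s: 4.5
position: [515.5, 372.9, 38.5]
ee_rot: [0.001, 0.764, 0.645, -0.002]
ft_force: [0.2, 1.0, 1.3]
finger_gap: 0.602
```

Request:
step_arm(
  motion=[
    [[0,0,0],[0,0,0],0.0],
    [[0,0,0],[0,0,0],0.0],
    [[0,0,0],[0,0,0],0.0],
    [[0,0,0],[0,0,0],0.0],
    [[0,0,0],[0,0,0],0.0],
  ],
)

```text
time_s: 5.12
position: [515.7, 375.2, 41.0]
ee_rot: [0.001, 0.763, 0.646, -0.0]
ft_force: [-0.6, -3.1, 6.1]
finger_gap: 0.169
```

Request:
step_arm(
  motion=[
    [[0,0,-0.02],[0,0,0],0.0],
    [[0,0,-0.04],[0,0,0],0.0],
    [[0,0,-0.04],[0,0,0],0.0],
    [[0,0,0],[0,0,0],0.0],
    [[0,0,0],[0,0,0],0.0],
  ],
)

```text
time_s: 5.75
position: [515.5, 375.5, 140.4]
ee_rot: [0.0, 0.763, 0.646, -0.0]
ft_force: [-0.1, -0.1, -3.1]
finger_gap: 0.169
```

```bash
python3 - <<'E'
from h import *
import pickle
st()
im,P=cap('wrist','w3.png'); pickle.dump((im,P),open('w3.pkl','wb'))
cap('top','t3.png')
E
```

```text
t 5.75 p [515.5 375.5 140.4] yaw 80.5 gap 0.169 F [-0.1 -0.1 -3.1] tilt [-0.0005 -0.0001]
```

View pics/w3.png

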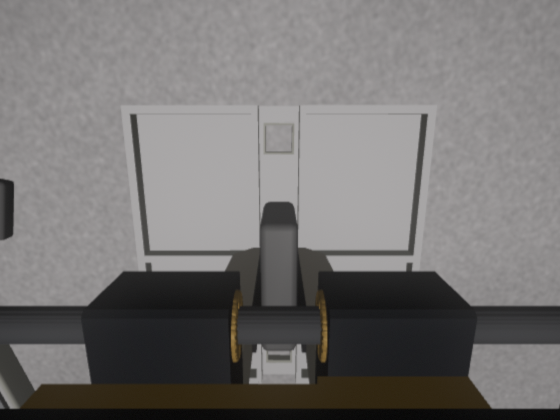

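View pics/t3.png

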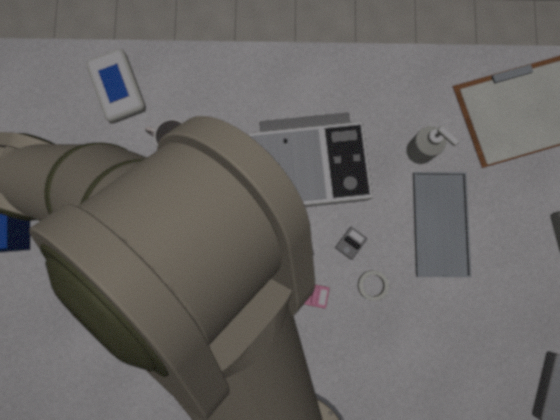

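```bash
python3 - <<'E'
from h import *
import pickle
_,P=pickle.load(open('w3.pkl','rb')); s=r.get_state(); y,M=yawof(s); p=np.array(s['position'])
zb=140.4-40.5
def tl(u,v,z): return (M.T@(px2w(P,u,v,z)-p)).round(1)
print('hole',tl(279,138,zb+6))
print('rim corners', tl(122,106,zb+14),tl(434,106,zb+14), 'y far?')
print('base corners',tl(133,112,zb+6),tl(424,112,zb+6))
print('wall edge bottom', tl(142,253,zb+14),tl(413,253,zb+14))
# pegs from top+w1
_,Pt=pickle.load(open('top0.pkl','rb'))
_,P1=pickle.load(open('w1.pkl','rb'))
for z in (48,52): print('peg',px2w(P1,342,171,z),px2w(Pt,290.5,191.5,z),px2w(Pt,284.7,140.5,z))
_,Ps=pickle.load(open('scene0.pkl','rb'))
im=cv2.imread('pics/scene0.png')[150:300,150:310]; cv2.imwrite('pics/zs.png',cv2.resize(im,None,fx=4.9,fy=4,interpolation=cv2.INTER_CUBIC)) if 0 else cv2.imwrite('pics/zs.png',cv2.resize(im,None,fx=4,fy=4,interpolation=cv2.INTER_CUBIC))
E
```

```text
hole [  1.1 -60.9  33.6]
rim corners [-73.6 -76.2  25.7] [ 74.9 -76.1  25.5] y far?
base corners [-71.8 -73.7  33.7] [ 73.6 -73.6  33.5]
wall edge bottom [-71.4  -1.8  25.6] [72.  -1.7 25.4]
peg [577.20361287  15.97067877  48.        ] [576.648595    15.74862949  48.        ] [698.19824797  31.1619405   48.        ]
peg [576.37796457  15.6146368   52.        ] [575.91379435  15.78724654  52.        ] [696.96782597  31.13770945  52.        ]
```

View pics/zs.png

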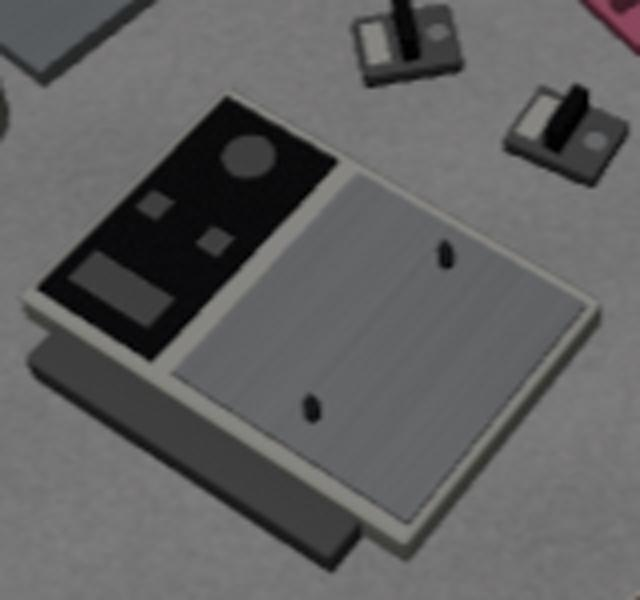

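```bash
python3 - <<'E'
from h import *
import pickle
_,Ps=pickle.load(open('scene0.pkl','rb'))
for u,v in [(446/4+150,243/4+150),(311/4+150,397/4+150)]:
    print('scene peg top',px2w(Ps,u,v,52).round(1))
for u,v in [(447/4+150,268/4+150),(314/4+150,422/4+150)]: print('scene peg base',px2w(Ps,u,v,30).round(1))
cs=[(225,93),(600,305),(405,555),(25,300)]
for u,v in cs: print('deck',px2w(Ps,u/4+150,v/4+150,30).round(1))
for n,u,v in [('read',248,157),('s0',155,206),('s1',215,242),('stby',122,289)]: print(n,px2w(Ps,u/4+150,v/4+150,34.5).round(1))
plan([(600,185,145,96.5)],0.0,vmax=40)
E
```

```text
scene peg top [581.   19.4  52. ]
scene peg top [703.6  34.1  52. ]
scene peg base [582.9  20.7  30. ]
scene peg base [705.9  35.9  30. ]
deck [ 578.6 -169.2   30. ]
deck [543.8 103.3  30. ]
deck [731.1 129.2  30. ]
deck [ 758.9 -144.8   30. ]
read [ 605.3 -120.4   34.5]
s0 [ 666.4 -135.3   34.5]
s1 [660.8 -90.1  34.5]
stby [ 718.5 -106.1   34.5]
[[[-0.029,0.019,-0.001],[0,0,-3.0],0.0],[[-0.03,0.018,-0.001],[0,0,-3.0],0.0],[[-0.031,0.016,-0.001],[0,0,-2.0],0.0],[[-0.031,0.015,-0.001],[0,0,-3.0],0.0],[[-0.032,0.013,-0.001],[0,0,-2.0],0.0]]
[[[-0.0327,0.0123,-0.0006],[0,0,-3.0],0.0]]
end [600. 185. 145.] 96.5
```

Request:
step_arm(
  motion=[
    [[-0.029,0.019,-0.002],[0,0,-3],0.0],
    [[-0.03,0.018,-0.001],[0,0,-3],0.0],
    [[-0.031,0.016,-0.001],[0,0,-2],0.0],
    [[-0.031,0.015,-0.001],[0,0,-3],0.0],
    [[-0.032,0.013,-0.001],[0,0,-2],0.0],
  ],
)

```text
time_s: 6.48
position: [586.0, 216.3, 145.2]
ee_rot: [-0.001, 0.684, 0.729, -0.001]
ft_force: [1.0, 0.3, -3.7]
finger_gap: 0.173
```

Request:
step_arm(
  motion=[
    [[-0.033,0.012,0],[0,0,-3],0.0],
    [[0,0,0],[0,0,0],0.0],
    [[0,0,0],[0,0,0],0.0],
  ],
)

```text
time_s: 6.85
position: [599.6, 185.7, 145.7]
ee_rot: [-0.001, 0.666, 0.746, -0.0]
ft_force: [-0.7, 0.4, -3.0]
finger_gap: 0.171
```

```bash
python3 - <<'E'
from h import *
import pickle
st()
im,P=cap('wrist','w4.png'); pickle.dump((im,P),open('w4.pkl','wb'))
E
```

```text
t 6.85 p [599.6 185.7 145.7] yaw 96.49 gap 0.171 F [-0.7  0.4 -3. ] tilt [ 0.0006 -0.0016]
```

View pics/w4.png

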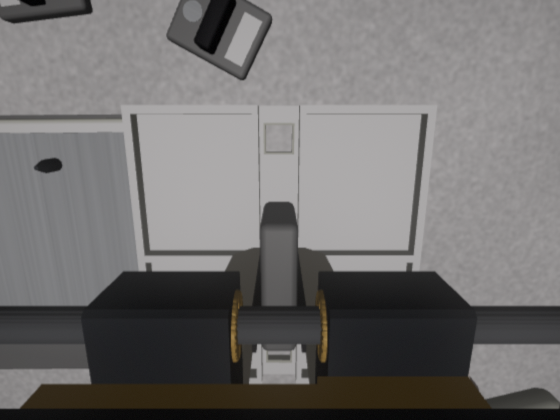

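```bash
python3 - <<'E'
from h import *
import pickle
im,P=pickle.load(open('w4.pkl','rb'))
c=cv2.resize(im[95:190,0:140],None,fx=5,fy=5,interpolation=cv2.INTER_CUBIC); cv2.imwrite('pics/z4.png',c[:,:,::-1])
g=cv2.cvtColor(im,cv2.COLOR_RGB2GRAY).astype(float)
for name,a,b,sg,z in [('white->grey',118,140,-1,30),('dark line',108,122,1,0)]:
    pts=[]
    for u in range(2,120,2):
        col=g[a:b,u-1:u+2].mean(1); d=np.gradient(col)*sg; i=np.argmax(d)
        if 0<i<len(d)-1: 
            o=(d[i-1]-d[i+1])/(2*(d[i-1]-2*d[i]+d[i+1])); pts.append((u,a+i+o))
    pts=np.array(pts); k=np.polyfit(pts[:,0],pts[:,1],1); res=pts[:,1]-np.polyval(k,pts[:,0]); ok=abs(res)<1; k=np.polyfit(pts[ok,0],pts[ok,1],1)
    A=px2w(P,0,np.polyval(k,0),30);B=px2w(P,120,np.polyval(k,120),30)
    print(name,k,res.std(),A,B,np.degrees(np.arctan2(*(B-A)[1::-1]))-90)
E
```

```text
white->grey [-7.22902886e-03  1.32448620e+02] 0.2352056155921328 [561.02821811 -23.13908348  30.        ] [550.51281993  63.94923838  30.        ] 6.884796429816063
dark line [-7.92022841e-03  1.19779626e+02] 0.05100421191834115 [551.93821731 -22.38389227  30.        ] [541.45514745  63.94485883  30.        ] 6.923640513457627
```

View pics/z4.png

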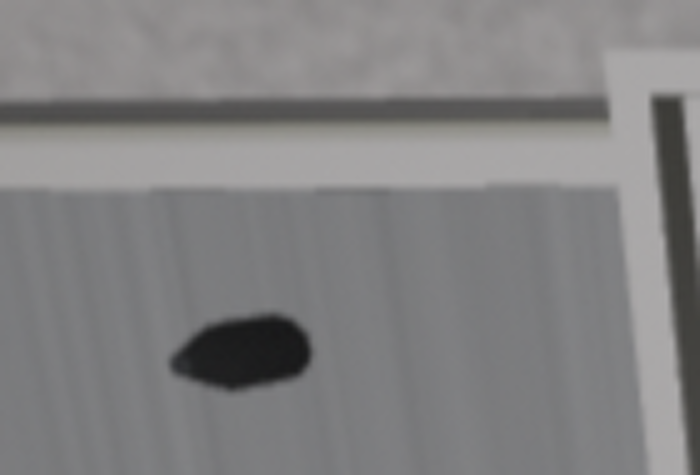

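```bash
python3 - <<'E'
from h import *
import pickle
_,P=pickle.load(open('w4.pkl','rb'));_,P1=pickle.load(open('w1.pkl','rb'))
a=px2w(P,36.2,167.3,52);b=px2w(P,55.4,165,30);print(a,b)
d=np.array([np.cos(np.radians(6.9)),np.sin(np.radians(6.9))])
for q in (a,b): print('seat',q[:2]+62*d)
print('from mid edges', px2w(P,0,119.8,30))
# reader centre: key_read etc.
im=cv2.imread('pics/w1.png')[150:190,322:362]; cv2.imwrite('pics/z1b.png',cv2.resize(im,None,fx=12,fy=12,interpolation=cv2.INTER_CUBIC))
E
```

```text
[579.46053713  16.31459386  52.        ] [580.4710371   15.97789088  30.        ]
seat [641.01149232  23.76307786]
seat [642.0219923   23.42637489]
from mid edges [551.95270821 -22.38509616  30.        ]
```

View pics/z1b.png

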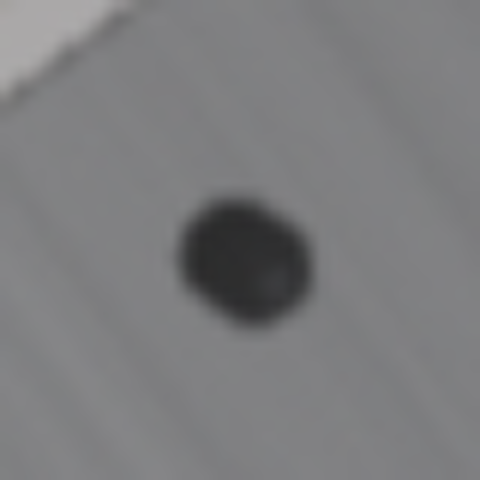

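```bash
python3 - <<'E'
from h import *
import pickle
_,P1=pickle.load(open('w1.pkl','rb'))
print(px2w(P1,341.6,171,30),px2w(P1,344.3,172.9,52))
plan([(640.4,22.7,110,96.9)],0.0,vmax=40)
E
```

```text
[580.70037256  17.20066345  30.        ] [579.27778793  16.72819677  52.        ]
[[[-0.033,0.004,0.007],[0,0,-0.0],0.0],[[-0.034,0.004,0.007],[0,0,-0.0],0.0],[[-0.033,0.005,0.007],[0,0,-0.0],0.0],[[-0.034,0.004,0.008],[0,0,-0.0],0.0],[[-0.0332,0.005,0.007],[0,0,-0.3],0.0]]
end [640.4  22.7 110. ] 96.9
```

Request:
step_arm(
  motion=[
    [[-0.033,0.004,0.007],[0,0,0],0.0],
    [[-0.034,0.004,0.007],[0,0,0],0.0],
    [[-0.033,0.005,0.007],[0,0,0],0.0],
    [[-0.034,0.004,0.007],[0,0,0],0.0],
    [[-0.033,0.005,0.008],[0,0,-0.4],0.0],
  ],
)

```text
time_s: 7.52
position: [641.0, 22.5, 110.3]
ee_rot: [-0.0, 0.662, 0.749, 0.0]
ft_force: [0.4, -0.5, -2.9]
finger_gap: 0.172
```

Request:
step_arm(
  motion=[
    [[0,0,0],[0,0,0],0.0],
    [[0,0,0],[0,0,0],0.0],
    [[0,0,0],[0,0,0],0.0],
  ],
)

```text
time_s: 7.9
position: [640.8, 24.0, 111.0]
ee_rot: [-0.0, 0.662, 0.749, 0.0]
ft_force: [0.3, 0.4, -2.5]
finger_gap: 0.169
```

```bash
python3 - <<'E'
from h import *
import pickle
st()
im,P=cap('wrist','w5.png'); pickle.dump((im,P),open('w5.pkl','wb'));
im,P=cap('scene','s5.png'); pickle.dump((im,P),open('s5.pkl','wb'));st()
im=cv2.imread('pics/s5.png')[120:320,110:310]; cv2.imwrite('pics/zs.png',cv2.resize(im,None,fx=3,fy=3,interpolation=cv2.INTER_CUBIC))
E
```

```text
t 7.9 p [640.8  24.  111. ] yaw 97.05 gap 0.169 F [ 0.3  0.4 -2.5] tilt [0.0008 0.0005]
t 8.0 p [640.9  23.4 110.9] yaw 97.02 gap 0.174 F [-0.7 -0.1 -2.3] tilt [0.0004 0.0004]
```

View pics/zs.png

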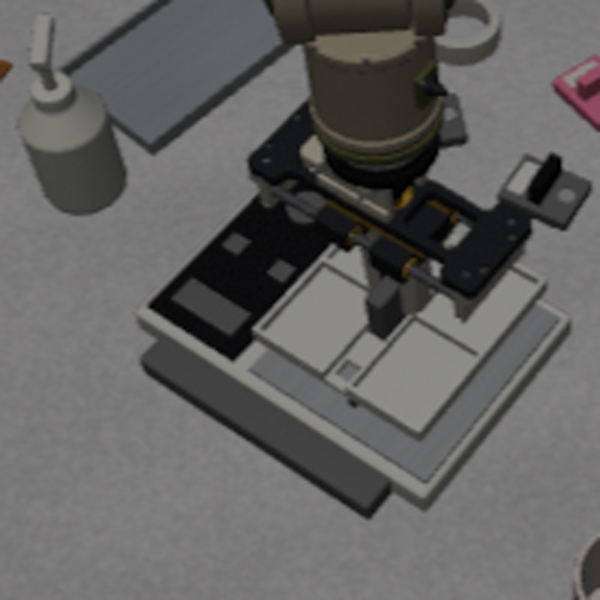

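View pics/w5.png

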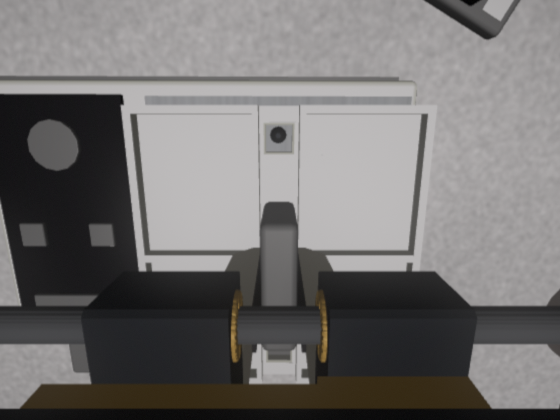

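The front peg shows through the front hole: peg at (278,134), hole centre (279,137.5).

```bash
python3 - <<'E'
from h import *
import pickle
im,P=pickle.load(open('w5.pkl','rb'))
c=cv2.resize(im[115:160,255:305],None,fx=12,fy=12,interpolation=cv2.INTER_CUBIC); cv2.imwrite('pics/z5.png',c[:,:,::-1])
E
```

```text
(no output)
```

View pics/z5.png

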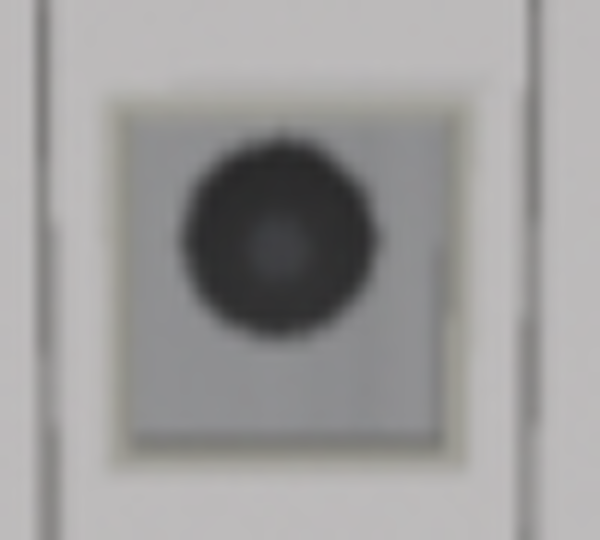

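```bash
python3 - <<'E'
from h import *
import pickle
_,P=pickle.load(open('w5.pkl','rb')); y,M=yawof()
for zb in (70.5,73.5): 
  for zp,(u,v) in ((52,(278.3,135.3)),(42,(278.3,134.9))):
    h=px2w(P,279,137.9,zb);p=px2w(P,u,v,zp); print(h,p,'move tool', (M.T@(p-h)).round(2)[:2])
E
```

```text
[580.27614722  17.1720754   70.5       ] [579.64415583  16.748783    52.        ] move tool [-0.35 -0.69]
[580.27614722  17.1720754   70.5       ] [579.75981059  16.77661075  42.        ] move tool [-0.34 -0.57]
[580.15094911  17.14668461  73.5       ] [579.64415583  16.748783    52.        ] move tool [-0.34 -0.56]
[580.15094911  17.14668461  73.5       ] [579.75981059  16.77661075  42.        ] move tool [-0.33 -0.45]
```

Request:
step_arm(
  motion=[
    [[-0.0003,-0.0006,0.01],[0,0,0],0.0],
    [[0,0,0.007],[0,0,0],0.0],
    [[0,0,0.004],[0,0,0],0.0],
    [[0,0,0.004],[0,0,0],0.0],
    [[0,0,0],[0,0,0],0.0],
  ],
)

```text
time_s: 8.62
position: [640.3, 21.6, 85.3]
ee_rot: [-0.0, 0.663, 0.748, -0.0]
ft_force: [0.6, -0.7, -4.5]
finger_gap: 0.173
```

Request:
step_arm(
  motion=[
    [[0,0,0.004],[0,0,0],0.0],
    [[0,0,0.004],[0,0,0],0.0],
    [[0,0,0.002],[0,0,0],0.0],
    [[0,0,0],[0,0,0],0.0],
  ],
)

```text
time_s: 9.12
position: [640.3, 21.5, 75.4]
ee_rot: [-0.0, 0.663, 0.748, -0.0]
ft_force: [-0.5, 0.8, -3.2]
finger_gap: 0.172
```

Request:
step_arm(
  motion=[
    [[0,0,0.002],[0,0,0],0.0],
    [[0,0,0.002],[0,0,0],0.0],
    [[0,0,0],[0,0,0],0.0],
  ],
)

```text
time_s: 9.5
position: [640.3, 21.5, 71.4]
ee_rot: [-0.0, 0.663, 0.748, -0.0]
ft_force: [0.4, -0.5, -3.4]
finger_gap: 0.172
```

Request:
step_arm(
  motion=[
    [[0,0,0.001],[0,0,0],0.0],
    [[0,0,0.001],[0,0,0],0.0],
    [[0,0,0],[0,0,0],0.0],
  ],
)

```text
time_s: 9.88
position: [640.5, 21.6, 71.0]
ee_rot: [0.001, 0.663, 0.748, -0.0]
ft_force: [-3.9, -2.5, 10.3]
finger_gap: 0.171
```

Request:
step_arm(
  motion=[
    [[0,0,0],[0,0,0],0.5],
    [[0,0,0],[0,0,0],0.5],
    [[0,0,0],[0,0,0],0.5],
    [[0,0,-0.02],[0,0,0],0.5],
    [[0,0,-0.05],[0,0,0],0.5],
  ],
)

```text
time_s: 10.5
position: [639.4, 21.5, 139.5]
ee_rot: [-0.001, 0.663, 0.749, -0.001]
ft_force: [0.8, 0.1, 0.6]
finger_gap: 0.497
```

Request:
step_arm(
  motion=[
    [[0,-0.04,-0.04],[0,0,2],0.5],
    [[0,-0.04,-0.04],[0,0,2],0.5],
    [[0,-0.04,-0.03],[0,0,3],0.5],
    [[0,0,0],[0,0,0],0.5],
    [[0,0,0],[0,0,0],0.5],
  ],
)

```text
time_s: 11.12
position: [521.6, 11.0, 250.3]
ee_rot: [0.001, 0.708, 0.707, 0.0]
ft_force: [-0.0, -0.4, -0.0]
finger_gap: 0.5
```

```bash
python3 - <<'E'
from h import *
import pickle
st()
im,P=cap('wrist','w6.png'); pickle.dump((im,P),open('w6.pkl','wb'));
im,P=cap('scene','s6.png'); pickle.dump((im,P),open('s6.pkl','wb'))
E
```

```text
t 11.12 p [521.6  11.  250.3] yaw 89.91 gap 0.5 F [-0.  -0.4 -0. ] tilt [-0.0004  0.0015]
```

View pics/w6.png

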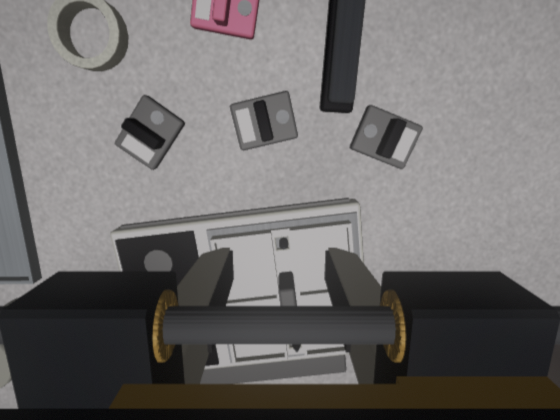

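View pics/s6.png

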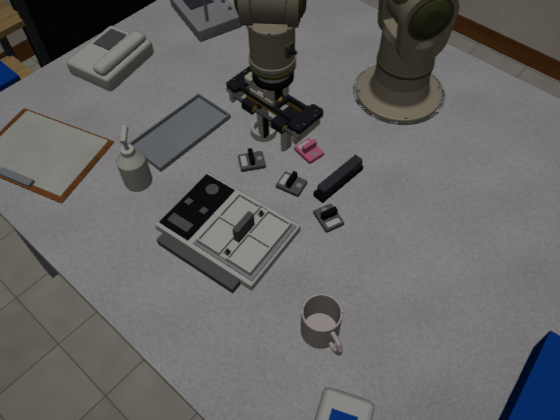

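```bash
cat >> h.py <<'E'
def zoom(src,x0,y0,w,hh,s,fn):
    im=cv2.imread('pics/'+src) if isinstance(src,str) else src[:,:,::-1]
    c=cv2.resize(im[y0:y0+hh,x0:x0+w],None,fx=s,fy=s,interpolation=cv2.INTER_CUBIC)
    for x in range((x0+9)//10*10,x0+w,10): cv2.putText(c,str(x),((x-x0)*s,8),0,.3,(0,255,255)); cv2.line(c,((x-x0)*s,10),((x-x0)*s,16),(0,255,255))
    for y in range((y0+9)//10*10,y0+hh,10): cv2.putText(c,str(y),(0,(y-y0)*s+4),0,.3,(0,255,255)); 
    cv2.imwrite('pics/'+fn,c)
def badge(P,cs,z=14):
    "cs: corner pixels in order; returns centre xy and yaw of badge x (long side) mod 180"
    q=np.array([px2w(P,*p,z)[:2] for p in cs]); c=q.mean(0)
    e=[q[(i+1)%4]-q[i] for i in range(4)]; L=[np.linalg.norm(v) for v in e]
    k=0 if L[0]+L[2]>L[1]+L[3] else 1
    d=e[k]-e[k+2]; d2=e[(k+1)%4]-e[(k+3)%4]; a=np.degrees(np.arctan2(d[1],d[0])); a2=np.degrees(np.arctan2(d2[1],d2[0]))
    print('c',c.round(1),'yaw',round(a%180,1),'perp',round((a2-90)%180,1),'L',np.round(L,1)); return c,a%180
E
python3 - <<'E'
from h import *
zoom('w6.png',105,80,105,100,7,'za.png')
zoom('w6.png',220,80,90,80,7,'zb.png')
zoom('w6.png',340,90,95,90,7,'zc.png')
E
```

```text
(no output)
```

View pics/za.png

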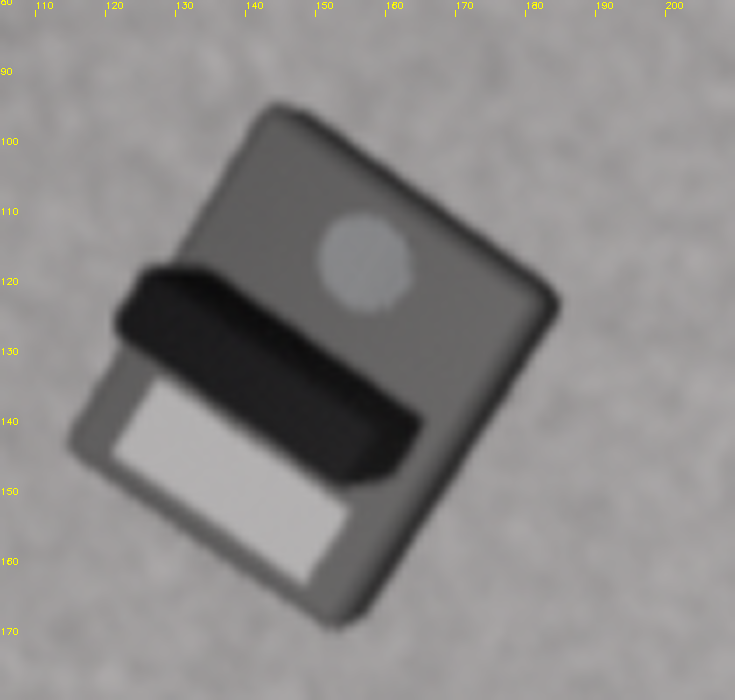

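View pics/zb.png

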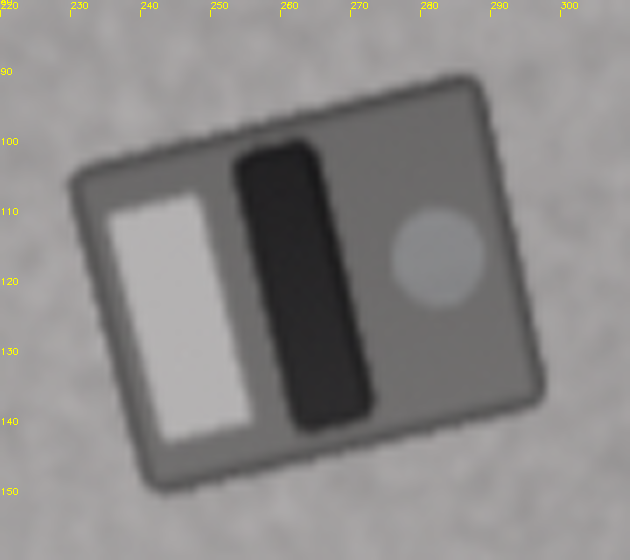

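View pics/zc.png

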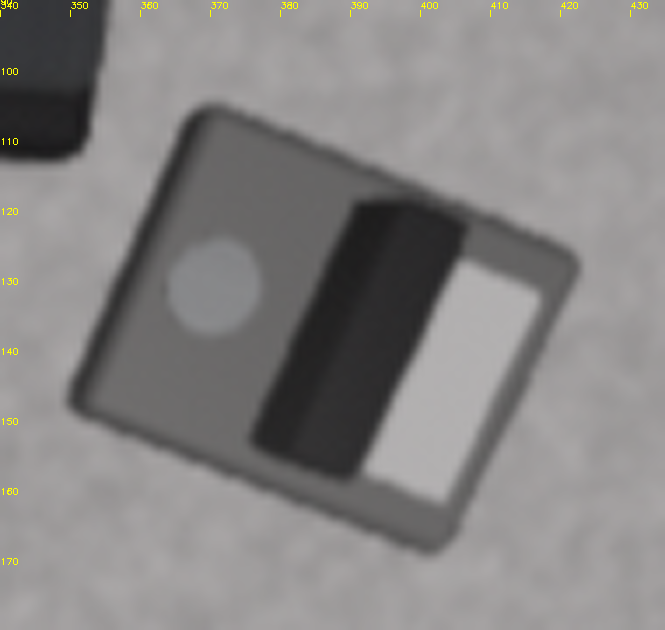

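```bash
python3 - <<'E'
from h import *
import pickle
_,P=pickle.load(open('w6.pkl','rb'))
A=badge(P,[(143,96.3),(180.7,122.1),(151.8,169),(114.7,142.9)])
B=badge(P,[(230.3,105.6),(287.3,92),(297,136.6),(242.5,149.6)])
C=badge(P,[(369.6,106),(422.4,127),(402.7,168.5),(352,146.6)])
# clip tops z=36
zt=36
print('clipC',px2w(P,(340+ (460+345)/2/7),(90+(230+475)/2/7),zt).round(1))
print('clipB',px2w(P,(220+ 304/7),(80+287/7),zt).round(1))
print('hole/pegs', px2w(P,283,243,50).round(1),px2w(P,296,347,50).round(1))
E
```

```text
c [ 463.9 -128. ] yaw 144.1 perp 144.0 L [45.5 60.8 46.6 59.1]
c [452.   -3.3] yaw 102.9 perp 103.7 L [61.1 46.4 60.2 46.9]
c [468.8 127.6] yaw 68.4 perp 68.8 L [61.4 47.3 61.5 44.9]
clipC [470.8 132.   36. ]
clipB [451.7  -3.3  36. ]
hole/pegs [575.3  16.2  50. ] [700.5  31.2  50. ]
```

```bash
python3 - <<'E'
from h import *
plan([(468.8,127.6,110,68.5),(468.8,127.6,37,68.5,30)],0.3)
E
```

```text
[[[0.029,-0.013,0.035],[0,0,5.0],0.3],[[0.028,-0.016,0.035],[0,0,5.0],0.3],[[0.026,-0.018,0.035],[0,0,6.0],0.3],[[0.0244,-0.0208,0.0342],[0,0,5.4],0.3],[[0.0,0.0,0.024],[0,0,0.0],0.3]]
[[[0.0,0.0,0.025],[0,0,0.0],0.3],[[0.0,0.0,0.024],[0,0,0.0],0.3]]
end [468.8 127.6  37. ] 68.5
```

Request:
step_arm(
  motion=[
    [[0.029,-0.013,0.035],[0,0,5],0.3],
    [[0.028,-0.016,0.035],[0,0,5],0.3],
    [[0.026,-0.018,0.035],[0,0,6],0.3],
    [[0.024,-0.021,0.035],[0,0,5.4],0.3],
    [[0,0,0.023],[0,0,0],0.3],
  ],
)

```text
time_s: 11.85
position: [466.7, 130.4, 84.4]
ee_rot: [-0.001, 0.825, 0.564, -0.001]
ft_force: [0.6, -1.0, 0.6]
finger_gap: 0.297
```

Request:
step_arm(
  motion=[
    [[0,0,0.025],[0,0,0],0.3],
    [[0,0,0.025],[0,0,0],0.3],
    [[0,0,0],[0,0,0],0.3],
    [[0,0,0],[0,0,0],0.0],
    [[0,0,0],[0,0,0],0.0],
  ],
)

```text
time_s: 12.48
position: [467.9, 127.4, 36.2]
ee_rot: [-0.0, 0.827, 0.563, -0.0]
ft_force: [0.0, -0.8, -1.0]
finger_gap: 0.13
```

Request:
step_arm(
  motion=[
    [[0,0,0],[0,0,0],0.0],
    [[0,0,0],[0,0,0],0.0],
    [[0,0,-0.03],[0,0,0],0.0],
    [[0,0,-0.05],[0,0,0],0.0],
    [[0,0,-0.05],[0,0,0],0.0],
  ],
)

```text
time_s: 13.1
position: [467.4, 127.1, 167.9]
ee_rot: [-0.0, 0.827, 0.563, -0.0]
ft_force: [0.5, 0.1, -0.4]
finger_gap: 0.129
```

```bash
python3 - <<'E'
from h import *
st()
cap('wrist','w7.png')
plan([(674.0,68.8,170,6.9),(674,68.8,100,6.9,40)],0.0,vmax=50)
E
```

```text
t 13.1 p [467.4 127.1 167.9] yaw 68.51 gap 0.129 F [ 0.5  0.1 -0.4] tilt [-0.0004 -0.0012]
[[[0.003,0.03,0.0],[0,0,9.0],0.0],[[0.007,0.03,0.001],[0,0,9.0],0.0],[[0.012,0.028,0.0],[0,0,9.0],0.0],[[0.016,0.026,0.001],[0,0,9.0],0.0],[[0.02,0.023,0.0],[0,0,9.0],0.0]]
[[[0.024,0.019,0.001],[0,0,8.0],0.0],[[0.026,0.0158,0.0001],[0,0,8.6],0.0],[[-0.0,0.0,0.035],[0,0,0.0],0.0],[[-0.0,0.0,0.035],[0,0,0.0],0.0]]
end [674.   68.8 100. ] 6.9
```

View pics/w7.png

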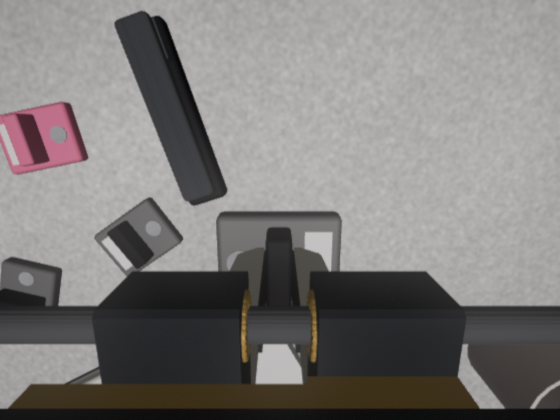

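Badge C is held, with its case seen at u 218–341 and its front edge at v 212.

Request:
step_arm(
  motion=[
    [[0.003,0.03,0],[0,0,9],0.0],
    [[0.007,0.03,0.001],[0,0,9],0.0],
    [[0.012,0.028,0],[0,0,9],0.0],
    [[0.016,0.026,0.001],[0,0,9],0.0],
    [[0.02,0.023,0],[0,0,9],0.0],
  ],
)

```text
time_s: 13.78
position: [614.6, 83.1, 164.5]
ee_rot: [0.0, 0.98, 0.201, -0.0]
ft_force: [-0.1, 0.5, -1.2]
finger_gap: 0.132
```

Request:
step_arm(
  motion=[
    [[0.024,0.019,0.001],[0,0,8],0.0],
    [[0.026,0.016,0],[0,0,8.6],0.0],
    [[0,0,0.035],[0,0,0],0.0],
    [[0,0,0.035],[0,0,0],0.0],
    [[0,0,0],[0,0,0],0.0],
  ],
)

```text
time_s: 14.4
position: [671.0, 67.0, 91.2]
ee_rot: [0.0, 0.998, 0.06, -0.002]
ft_force: [0.4, -0.3, -0.3]
finger_gap: 0.13
```

```bash
python3 - <<'E'
from h import *
import pickle
st()
im,P=cap('wrist','w8.png'); pickle.dump((im,P),open('w8.pkl','wb'));st()
E
```

```text
t 14.4 p [671.   67.   91.2] yaw 6.92 gap 0.13 F [ 0.4 -0.3 -0.3] tilt [-0.005   0.0003]
t 14.45 p [672.1  67.4  93. ] yaw 6.92 gap 0.126 F [-0.3  0.5 -0.8] tilt [-0.0023  0.    ]
```

View pics/w8.png

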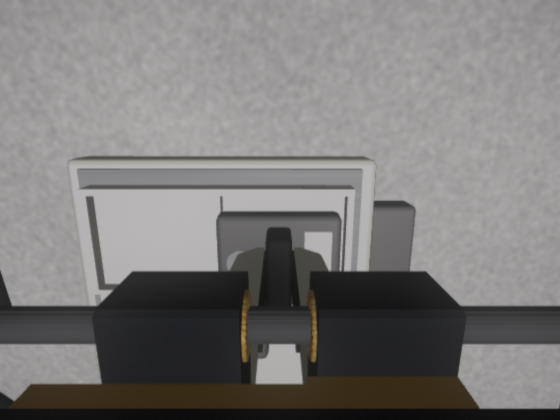

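```bash
python3 - <<'E'
from h import *
import pickle
st()
im,P=pickle.load(open('w8.pkl','rb'))
s=r.get_state(); y,M=yawof(s); p=np.array([671.3,67.1,91.7])
t=lambda u,v,z:(M.T@(px2w(P,u,v,z)-p)).round(1)
print('badge',t(217.5,212,70),t(341,212,70))
print('pocket walls top z44',t(221.5,198,44),t(346.5,198,44),'rim outer',t(82,187,44),t(354,187,44))
zoom(im,60,150,330,130,2,'z8.png')
E
```

```text
t 14.45 p [672.1  67.4  93. ] yaw 6.92 gap 0.126 F [-0.3  0.5 -0.8] tilt [-0.0023  0.    ]
badge [-30.  -26.8  21.8] [ 31.4 -26.9  21.6]
pocket walls top z44 [-32.1 -28.5  47.8] [ 38.8 -28.5  47.6] rim outer [-110.7  -34.7   48. ] [ 42.7 -34.8  47.6]
```

View pics/z8.png

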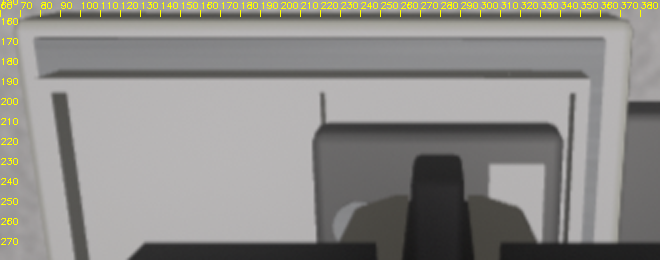

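Request:
step_arm(
  motion=[
    [[0,0.001,0],[0,0,0],0.0],
    [[0,0,0],[0,0,0],0.0],
  ],
)

```text
time_s: 14.7
position: [673.7, 66.4, 95.1]
ee_rot: [-0.0, 0.998, 0.06, 0.001]
ft_force: [0.3, 0.0, -0.3]
finger_gap: 0.126
```

Request:
step_arm(
  motion=[
    [[0,0,0.01],[0,0,0],0.0],
    [[0,0,0.007],[0,0,0],0.0],
    [[0,0,0.004],[0,0,0],0.0],
    [[0,0,0],[0,0,0],0.0],
  ],
)

```text
time_s: 15.2
position: [672.8, 66.6, 72.3]
ee_rot: [0.0, 0.998, 0.06, -0.0]
ft_force: [1.0, 0.0, -0.3]
finger_gap: 0.124
```

Request:
step_arm(
  motion=[
    [[0,0,0.001],[0,0,0],0.0],
    [[0,0,0.001],[0,0,0],0.0],
    [[0,0,0],[0,0,0],0.0],
  ],
)

```text
time_s: 15.58
position: [672.9, 66.6, 72.2]
ee_rot: [0.0, 0.998, 0.06, 0.0]
ft_force: [-5.5, -1.5, 16.9]
finger_gap: 0.125
```

Request:
step_arm(
  motion=[
    [[0,0,-0.001],[0,0,0],0.3],
    [[0,0,0],[0,0,0],0.3],
    [[0,0,0],[0,0,0],0.3],
    [[0,0,-0.03],[0,0,0],0.3],
    [[0,0,-0.05],[0,0,0],0.3],
  ],
)

```text
time_s: 16.2
position: [671.9, 66.3, 150.5]
ee_rot: [0.0, 0.998, 0.06, -0.002]
ft_force: [1.0, 0.4, 0.4]
finger_gap: 0.299
```

Request:
step_arm(
  motion=[
    [[0,0,-0.05],[0,0,0],0.3],
    [[0,0,-0.02],[0,0,0],0.3],
    [[0,0,0],[0,0,0],0.3],
  ],
)

```text
time_s: 16.58
position: [673.4, 66.5, 222.4]
ee_rot: [0.0, 0.998, 0.06, 0.001]
ft_force: [0.1, 0.1, 0.0]
finger_gap: 0.298
```

```bash
python3 - <<'E'
from h import *
import pickle
st()
im,P=cap('wrist','w9.png'); pickle.dump((im,P),open('w9.pkl','wb'));
im,P=cap('scene','s9.png'); 
plan([(452,-3.3,110,-76.8),(452,-3.3,37,-76.8,30)],0.3)
E
```

```text
t 16.57 p [673.4  66.5 222.4] yaw 6.89 gap 0.298 F [0.1 0.1 0. ] tilt [0.0019 0.0001]
[[[-0.025,0.005,0.012],[0,0,9.0],0.3],[[-0.024,0.009,0.012],[0,0,9.0],0.3],[[-0.023,0.012,0.012],[0,0,9.0],0.3],[[-0.02,0.016,0.012],[0,0,9.0],0.3],[[-0.018,0.019,0.012],[0,0,10.0],0.3]]
[[[-0.014,0.021,0.012],[0,0,9.0],0.3],[[-0.011,0.023,0.013],[0,0,10.0],0.3],[[-0.006,0.025,0.012],[0,0,9.0],0.3],[[-0.0029,0.0255,0.013],[0,0,9.7],0.3],[[-0.0,-0.0,0.024],[0,0,0.0],0.3]]
[[[-0.0,-0.0,0.024],[0,0,0.0],0.3],[[-0.0,-0.0,0.025],[0,0,0.0],0.3]]
end [452.   -3.3  37. ] -76.8
```

View pics/w9.png

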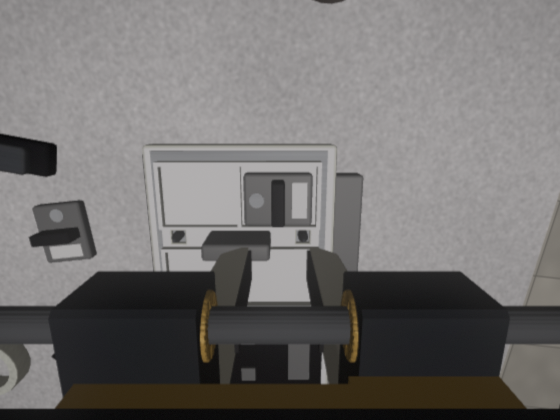

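View pics/s9.png

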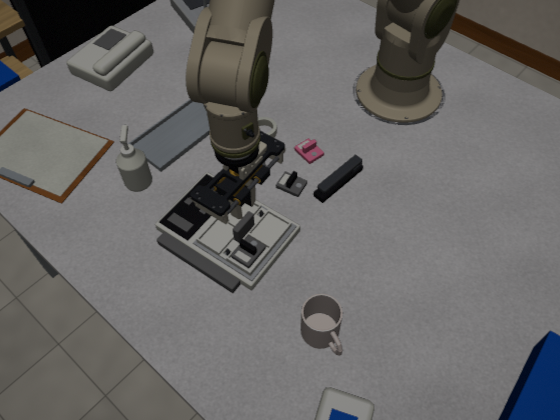

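```bash
python3 - <<'E'
from h import *
import pickle
_,P=pickle.load(open('w9.pkl','rb'))
badge(P,[(34,206),(83,201),(95,252),(46,262)])
E
```

```text
c [454.3  -1.1] yaw 100.4 perp 105.9 L [51.9 56.4 55.8 62.4]
```

Badge C sits flat in the far-left pocket and badge B has not moved. Picking B next.

Request:
step_arm(
  motion=[
    [[-0.025,0.005,0.012],[0,0,9],0.3],
    [[-0.024,0.009,0.012],[0,0,9],0.3],
    [[-0.023,0.012,0.012],[0,0,9],0.3],
    [[-0.02,0.016,0.012],[0,0,9],0.3],
    [[-0.018,0.019,0.012],[0,0,10],0.3],
  ],
)

```text
time_s: 17.3
position: [548.3, 26.5, 159.4]
ee_rot: [0.001, 0.941, -0.337, -0.001]
ft_force: [0.4, -0.2, -0.3]
finger_gap: 0.298
```

Request:
step_arm(
  motion=[
    [[-0.014,0.021,0.012],[0,0,9],0.3],
    [[-0.011,0.023,0.013],[0,0,10],0.3],
    [[-0.006,0.025,0.012],[0,0,9],0.3],
    [[-0.003,0.0255,0.013],[0,0,9.7],0.3],
    [[0,0,0.024],[0,0,0],0.3],
  ],
)

```text
time_s: 17.92
position: [449.8, -3.7, 86.4]
ee_rot: [0.002, 0.783, -0.622, -0.001]
ft_force: [0.3, -0.1, 0.0]
finger_gap: 0.301
```

Request:
step_arm(
  motion=[
    [[0,0,0.015],[0,0,0],0.3],
    [[0,0,0],[0,0,0],0.3],
    [[0,0,0],[0,0,0],0.3],
  ],
)

```text
time_s: 18.3
position: [452.2, -3.0, 72.3]
ee_rot: [0.001, 0.784, -0.621, -0.0]
ft_force: [-0.5, -0.3, 0.2]
finger_gap: 0.297
```

```bash
python3 - <<'E'
from h import *
st()
cap('wrist','w10.png')
E
```

```text
t 18.3 p [452.2  -3.   72.3] yaw -76.79 gap 0.297 F [-0.5 -0.3  0.2] tilt [-0.      0.0015]
```

View pics/w10.png

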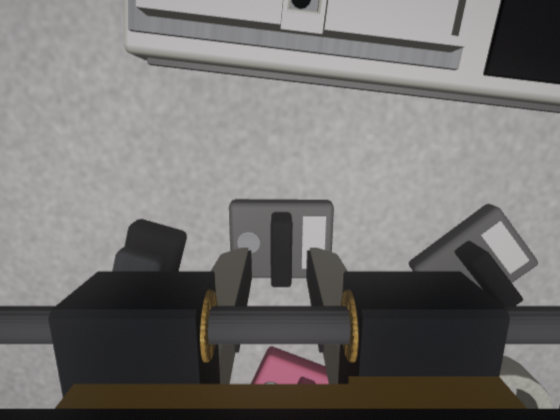

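Request:
step_arm(
  motion=[
    [[0,0,0.02],[0,0,0],0.3],
    [[0,0,0.015],[0,0,0],0.3],
    [[0,0,0],[0,0,0],0.3],
    [[0,0,0],[0,0,0],0.0],
    [[0,0,0],[0,0,0],0.0],
  ],
)

```text
time_s: 18.98
position: [453.0, -3.0, 38.3]
ee_rot: [-0.0, 0.784, -0.621, 0.0]
ft_force: [0.4, -1.0, 1.6]
finger_gap: 0.134
```

Request:
step_arm(
  motion=[
    [[0,0,0],[0,0,0],0.0],
    [[0,0,0],[0,0,0],0.0],
    [[0,0,-0.03],[0,0,0],0.0],
    [[0,0,-0.05],[0,0,0],0.0],
    [[0,0,-0.04],[0,0,0],0.0],
  ],
)

```text
time_s: 19.6
position: [452.5, -2.9, 159.4]
ee_rot: [-0.0, 0.784, -0.621, 0.0]
ft_force: [0.8, 0.5, -1.0]
finger_gap: 0.126
```

```bash
python3 - <<'E'
from h import *
st()
plan([(598.4,58.3,150,6.9),(598.4,58.3,98,6.9,30)],0.0)
E
```

```text
t 19.6 p [452.5  -2.9 159.4] yaw -76.79 gap 0.126 F [ 0.8  0.5 -1. ] tilt [ 0.0001 -0.0005]
[[[-0.003,-0.017,0.001],[0,0,-9.0],0.0],[[-0.0,-0.018,0.001],[0,0,-9.0],0.0],[[0.003,-0.017,0.001],[0,0,-9.0],0.0],[[0.005,-0.017,0.001],[0,0,-9.0],0.0],[[0.008,-0.016,0.001],[0,0,-10.0],0.0]]
[[[0.01,-0.014,0.001],[0,0,-9.0],0.0],[[0.013,-0.012,0.001],[0,0,-10.0],0.0],[[0.014,-0.01,0.001],[0,0,-9.0],0.0],[[0.0161,-0.008,0.0014],[0,0,-9.7],0.0],[[0.0,0.0,0.026],[0,0,0.0],0.0]]
[[[0.0,0.0,0.026],[0,0,0.0],0.0]]
end [598.4  58.3  98. ] 6.9
```

Request:
step_arm(
  motion=[
    [[-0.003,-0.017,0.001],[0,0,-9],0.0],
    [[0,-0.018,0.001],[0,0,-9],0.0],
    [[0.003,-0.017,0.001],[0,0,-9],0.0],
    [[0.005,-0.017,0.001],[0,0,-9],0.0],
    [[0.008,-0.016,0.001],[0,0,-10],0.0],
  ],
)

```text
time_s: 20.23
position: [534.3, 31.2, 152.8]
ee_rot: [0.0, 0.965, -0.263, 0.0]
ft_force: [-0.6, -0.0, -0.3]
finger_gap: 0.127
```

Request:
step_arm(
  motion=[
    [[0.01,-0.014,0.001],[0,0,-9],0.0],
    [[0.013,-0.012,0.001],[0,0,-10],0.0],
    [[0.014,-0.01,0.001],[0,0,-9],0.0],
    [[0.016,-0.008,0.001],[0,0,-9.7],0.0],
    [[0,0,0.026],[0,0,0],0.0],
  ],
)

```text
time_s: 20.85
position: [600.6, 58.9, 123.7]
ee_rot: [-0.001, 0.998, 0.061, 0.002]
ft_force: [-0.8, -0.6, -0.3]
finger_gap: 0.125
```

Request:
step_arm(
  motion=[
    [[0,0,0.026],[0,0,0],0.0],
    [[0,0,0],[0,0,0],0.0],
    [[0,0,0],[0,0,0],0.0],
    [[0,0,0],[0,0,0],0.0],
  ],
)

```text
time_s: 21.35
position: [599.0, 58.5, 97.8]
ee_rot: [-0.0, 0.998, 0.06, 0.001]
ft_force: [0.1, 0.0, -0.5]
finger_gap: 0.127
```

```bash
python3 - <<'E'
from h import *
import pickle
st()
im,P=cap('wrist','w11.png'); pickle.dump((im,P),open('w11.pkl','wb'))
E
```

```text
t 21.35 p [599.   58.5  97.8] yaw 6.91 gap 0.127 F [ 0.1  0.  -0.5] tilt [0.0016 0.    ]
```

View pics/w11.png

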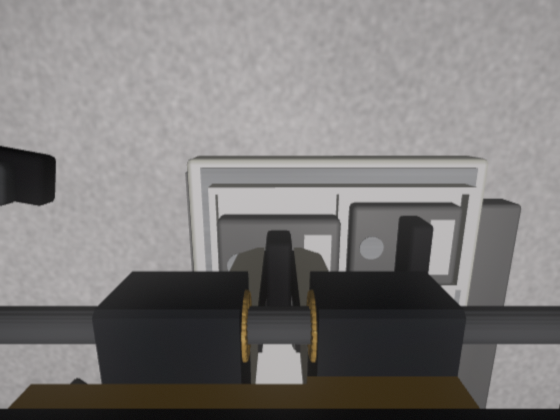

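```bash
python3 - <<'E'
from h import *
import pickle
im,P=pickle.load(open('w11.pkl','rb'))
s=r.get_state(); y,M=yawof(s); p=np.array(s['position'])
t=lambda u,v,z:(M.T@(px2w(P,u,v,z)-p)).round(1)
print('badge',t(218.5,215,76),t(340,215,76))
print('pocket walls',t(217,198,44),t(337,198,44),'rim',t(209,186.5,44),t(474,186.5,44))
print('placed C',t(349,203,50),t(461,203,50))
E
```

```text
badge [-29.2 -25.3  21.6] [ 31.5 -25.2  21.7]
pocket walls [-35.3 -27.2  53.6] [ 35.1 -27.2  53.7] rim [-39.7 -34.1  53.6] [114.7 -34.   53.8]
placed C [ 41.1 -25.5  47.7] [105.2 -25.5  47.8]
```

Request:
step_arm(
  motion=[
    [[-0.001,-0.0005,0.01],[0,0,0],0.0],
    [[0,0,0.007],[0,0,0],0.0],
    [[0,0,0.004],[0,0,0],0.0],
    [[0,0,0.002],[0,0,0],0.0],
    [[0,0,0],[0,0,0],0.0],
  ],
)

```text
time_s: 22.02
position: [597.0, 58.7, 74.3]
ee_rot: [0.0, 0.998, 0.06, -0.0]
ft_force: [-4.2, -1.9, 12.3]
finger_gap: 0.125
```

Request:
step_arm(
  motion=[
    [[0,0,0.001],[0,0,0],0.0],
    [[0,0,0],[0,0,0],0.0],
  ],
)

```text
time_s: 22.28
position: [597.0, 58.7, 74.3]
ee_rot: [0.001, 0.998, 0.06, 0.0]
ft_force: [-7.5, -1.5, 22.2]
finger_gap: 0.127
```

Request:
step_arm(
  motion=[
    [[0,0,-0.001],[0,0,0],0.3],
    [[0,0,0],[0,0,0],0.3],
    [[0,0,0],[0,0,0],0.3],
    [[0,0,-0.03],[0,0,0],0.3],
    [[0,0,-0.05],[0,0,0],0.3],
  ],
)

```text
time_s: 22.9
position: [596.4, 58.6, 152.7]
ee_rot: [0.0, 0.998, 0.06, -0.002]
ft_force: [0.4, -1.1, 0.1]
finger_gap: 0.297
```

Request:
step_arm(
  motion=[
    [[0,0,-0.05],[0,0,0],0.3],
    [[0,0,-0.02],[0,0,0],0.3],
    [[0,0,0],[0,0,0],0.3],
  ],
)

```text
time_s: 23.28
position: [598.1, 58.7, 224.8]
ee_rot: [-0.0, 0.998, 0.06, 0.001]
ft_force: [-0.0, -0.7, -0.7]
finger_gap: 0.301
```

```bash
python3 - <<'E'
from h import *
import pickle
st()
im,P=cap('wrist','w12.png'); pickle.dump((im,P),open('w12.pkl','wb'));
im,P=cap('top','t12.png'); 
plan([(463.9,-128,75,-36)],0.3)
E
```

```text
t 23.27 p [598.1  58.7 224.8] yaw 6.89 gap 0.301 F [-0.  -0.7 -0.7] tilt [0.0027 0.0001]
[[[-0.031,0.034,0.03],[0,0,9.0],0.3],[[-0.025,0.038,0.029],[0,0,8.0],0.3],[[-0.02,0.041,0.03],[0,0,9.0],0.3],[[-0.013,0.044,0.029],[0,0,8.0],0.3],[[-0.0063,0.0456,0.0296],[0,0,8.9],0.3]]
end [ 463.9 -128.    75. ] -36.0
```

View pics/w12.png

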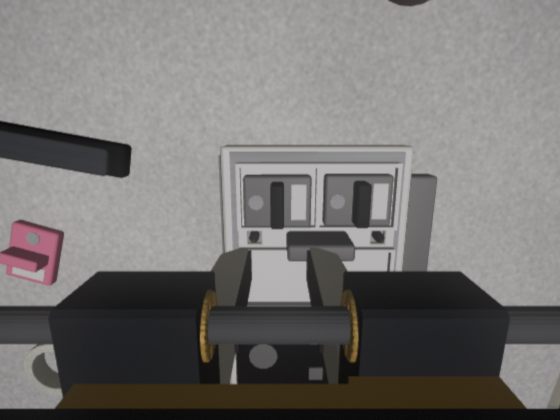

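View pics/t12.png

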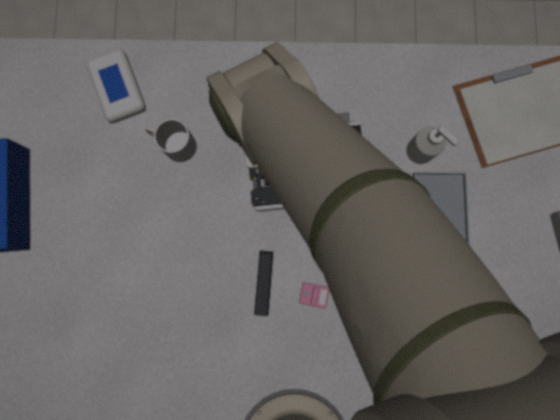

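Request:
step_arm(
  motion=[
    [[-0.031,0.034,0.025],[0,0,9],0.3],
    [[-0.025,0.038,0.025],[0,0,8],0.3],
    [[-0.02,0.041,0.025],[0,0,9],0.3],
    [[-0.013,0.044,0.025],[0,0,8],0.3],
    [[-0.006,0.046,0.025],[0,0,8.9],0.3],
  ],
)

```text
time_s: 24.0
position: [462.7, -129.1, 96.8]
ee_rot: [0.0, 0.95, -0.311, -0.001]
ft_force: [0.4, -0.3, -0.7]
finger_gap: 0.303
```

Request:
step_arm(
  motion=[
    [[0,0,0.015],[0,0,0],0.3],
    [[0,0,0],[0,0,0],0.3],
    [[0,0,0],[0,0,0],0.3],
  ],
)

```text
time_s: 24.38
position: [464.6, -127.6, 83.3]
ee_rot: [-0.0, 0.951, -0.308, -0.0]
ft_force: [1.1, -0.5, 0.8]
finger_gap: 0.301
```

```bash
python3 - <<'E'
from h import *
st()
cap('wrist','w13.png')
E
```

```text
t 24.38 p [ 464.6 -127.6   83.3] yaw -35.92 gap 0.301 F [ 1.1 -0.5  0.8] tilt [-0.0009  0.    ]
```

View pics/w13.png

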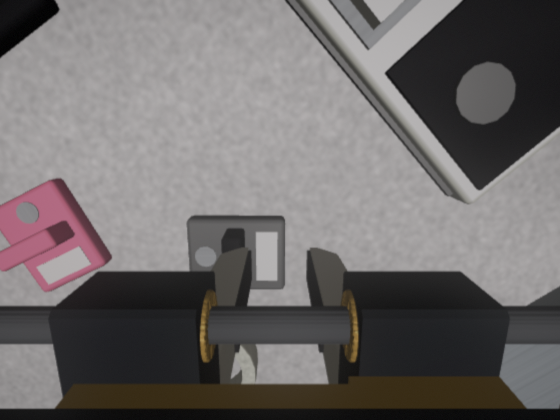

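Badge A was knocked aside and now lies left of the fingers, its case at (188–285, 217–289). Re-measuring.

```bash
python3 - <<'E'
from h import *
st()
P=viewer.camera_params('wrist'); s=r.get_state(); y,M=yawof(s); p=np.array(s['position'])
for px in [(188.5,217),(285,217),(284.5,287),(190,287)]: print((M.T@(px2w(P,*px,14)-p)).round(1))
for px in [(222,230),(245,230)]: print('clip',(M.T@(px2w(P,*px,36)-p)).round(1))
E
```

```text
t 24.43 p [ 464.9 -127.6   83.7] yaw -35.92 gap 0.299 F [-0.3  0.4  0.1] tilt [-0.0001 -0.0003]
[-57.7 -11.8  69.7]
[  4.3 -11.8  69.7]
[ 4.2 37.3 69.7]
[-59.8  37.3  69.7]
clip [-32.8  -9.8  47.7]
clip [-19.4  -9.8  47.7]
```

Request:
step_arm(
  motion=[
    [[-0.0268,0.013,0],[0,0,0],0.3],
    [[0,0,0],[0,0,0],0.3],
    [[0,0,0],[0,0,0],0.3],
  ],
)

```text
time_s: 24.8
position: [436.3, -122.8, 84.1]
ee_rot: [-0.0, 0.951, -0.309, 0.001]
ft_force: [0.3, -0.1, -0.1]
finger_gap: 0.297
```

```bash
python3 - <<'E'
from h import *
st()
cap('wrist','w14.png')
E
```

```text
t 24.8 p [ 436.3 -122.8   84.1] yaw -35.96 gap 0.297 F [ 0.3 -0.1 -0.1] tilt [ 0.0015 -0.0009]
```

View pics/w14.png

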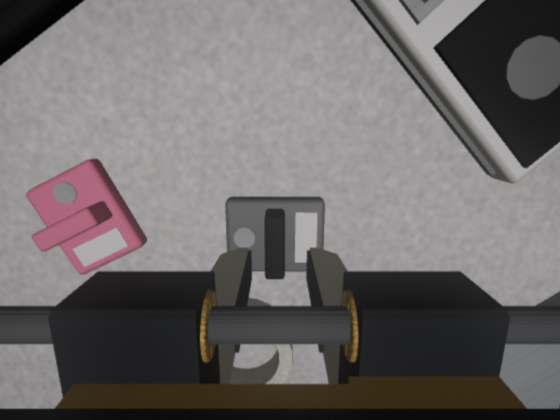

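```bash
python3 - <<'E'
from h import *
P=viewer.camera_params('wrist'); s=r.get_state(); y,M=yawof(s); p=np.array(s['position'])
for px in [(226,198),(324.5,198),(324,271),(228,271)]: print((M.T@(px2w(P,*px,14)-p)).round(1))
print('tape',(M.T@(px2w(P,263,304,24)-p)).round(1))
E
```

```text
[-33.1 -24.2  70. ]
[ 29.3 -24.1  70.1]
[30.6 25.7 70. ]
[-33.7  25.7  69.9]
tape [-10.   44.6  59.9]
```

Request:
step_arm(
  motion=[
    [[-0.0018,0.0008,0.02],[0,0,0],0.3],
    [[0,0,0.018],[0,0,0],0.3],
    [[0,0,0.009],[0,0,0],0.3],
    [[0,0,0],[0,0,0],0.3],
    [[0,0,0],[0,0,0],0.0],
  ],
)

```text
time_s: 25.48
position: [433.5, -122.6, 37.0]
ee_rot: [-0.0, 0.951, -0.309, 0.0]
ft_force: [-0.8, 0.5, -0.3]
finger_gap: 0.239
```

Request:
step_arm(
  motion=[
    [[0,0,0],[0,0,0],0.0],
    [[0,0,0],[0,0,0],0.0],
    [[0,0,-0.03],[0,0,0],0.0],
    [[0,0,-0.05],[0,0,0],0.0],
    [[0,0,-0.04],[0,0,0],0.0],
  ],
)

```text
time_s: 26.1
position: [433.0, -122.6, 158.4]
ee_rot: [0.0, 0.951, -0.309, 0.0]
ft_force: [0.7, -0.6, -0.2]
finger_gap: 0.126
```

```bash
python3 - <<'E'
from h import *
st()
plan([(608.3,-25.0,150,6.9),(608.3,-25.0,98,6.9,30)],0.0)
E
```

```text
t 26.1 p [ 433.  -122.6  158.4] yaw -35.99 gap 0.126 F [ 0.7 -0.6 -0.2] tilt [0.0003 0.    ]
[[[0.017,-0.036,0.002],[0,0,-9.0],0.0],[[0.022,-0.033,0.002],[0,0,-8.0],0.0],[[0.027,-0.03,0.001],[0,0,-9.0],0.0],[[0.031,-0.026,0.002],[0,0,-8.0],0.0],[[0.0348,-0.0204,0.0014],[0,0,-8.9],0.0]]
[[[-0.0,-0.0,0.026],[0,0,0.0],0.0],[[-0.0,-0.0,0.026],[0,0,0.0],0.0]]
end [608.3 -25.   98. ] 6.9
```

Request:
step_arm(
  motion=[
    [[0.017,-0.036,0.002],[0,0,-9],0.0],
    [[0.022,-0.033,0.002],[0,0,-8],0.0],
    [[0.027,-0.03,0.001],[0,0,-9],0.0],
    [[0.031,-0.026,0.002],[0,0,-8],0.0],
    [[0.035,-0.02,0.001],[0,0,-8.9],0.0],
  ],
)

```text
time_s: 26.72
position: [609.5, -24.9, 148.6]
ee_rot: [0.0, 0.998, 0.063, -0.0]
ft_force: [0.7, 0.1, -0.9]
finger_gap: 0.124
```

Request:
step_arm(
  motion=[
    [[0,0,0.026],[0,0,0],0.0],
    [[0,0,0.026],[0,0,0],0.0],
    [[0,0,0],[0,0,0],0.0],
    [[0,0,0],[0,0,0],0.0],
    [[0,0,0],[0,0,0],0.0],
  ],
)

```text
time_s: 27.35
position: [609.3, -25.5, 97.8]
ee_rot: [0.0, 0.998, 0.06, 0.001]
ft_force: [0.0, -0.7, -0.4]
finger_gap: 0.127
```

```bash
python3 - <<'E'
from h import *
import pickle
st()
im,P=cap('wrist','w15.png'); pickle.dump((im,P),open('w15.pkl','wb'))
E
```

```text
t 27.35 p [609.3 -25.5  97.8] yaw 6.9 gap 0.127 F [ 0.  -0.7 -0.4] tilt [0.0016 0.0003]
```

View pics/w15.png

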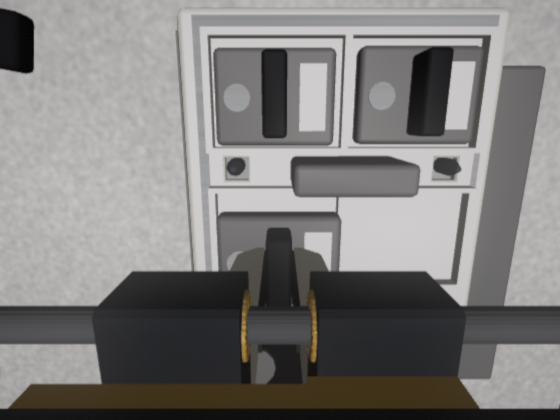

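```bash
python3 - <<'E'
from h import *
import pickle
im,P=pickle.load(open('w15.pkl','rb'))
s=r.get_state(); y,M=yawof(s); p=np.array(s['position'])
t=lambda u,v,z:(M.T@(px2w(P,u,v,z)-p)).round(1)
print('badge',t(218.5,213,76),t(340,213,76))
print('pocket walls top',t(217,190,44),t(337,190,44),'far corners rim',t(210,38,44),t(488,38,44),'hole',t(236.5,167,36),t(446,168,36))
print('placed',t(216,49,50),t(334,49,50),t(217,146,50),'p2',t(358,46,50),t(482,46,50))
E
```

```text
badge [-29.2 -26.3  21.7] [ 31.5 -26.2  21.8]
pocket walls top [-35.1 -32.   53.7] [ 34.9 -31.9  53.8] far corners rim [ -35.2 -113.    53.6] [ 111.  -113.1   53.9] hole [-24.3 -44.4  61.7] [100.9 -43.7  61.9]
placed [ -31.3 -106.6   47.6] [  29.3 -106.6   47.7] [-33.  -57.6  47.6] p2 [  41.5 -108.    47.8] [ 105.2 -108.    47.9]
```

Request:
step_arm(
  motion=[
    [[-0.0009,-0.0007,0.01],[0,0,0],0.0],
    [[0,0,0.008],[0,0,0],0.0],
    [[0,0,0.004],[0,0,0],0.0],
    [[0,0,0.002],[0,0,0],0.0],
    [[0,0,0],[0,0,0],0.0],
  ],
)

```text
time_s: 28.02
position: [607.3, -24.8, 73.1]
ee_rot: [0.0, 0.998, 0.06, -0.0]
ft_force: [-3.3, -1.0, 8.8]
finger_gap: 0.13
```

Request:
step_arm(
  motion=[
    [[0,0,0.001],[0,0,0],0.0],
    [[0,0,0],[0,0,0],0.0],
  ],
)

```text
time_s: 28.28
position: [607.3, -24.8, 73.1]
ee_rot: [0.001, 0.998, 0.06, -0.0]
ft_force: [-7.5, -0.3, 20.4]
finger_gap: 0.125
```

Request:
step_arm(
  motion=[
    [[0,0,-0.001],[0,0,0],0.3],
    [[0,0,0],[0,0,0],0.3],
    [[0,0,0],[0,0,0],0.3],
    [[0,0,-0.03],[0,0,0],0.3],
    [[0,0,-0.05],[0,0,0],0.3],
  ],
)

```text
time_s: 28.9
position: [606.7, -24.8, 151.8]
ee_rot: [-0.0, 0.998, 0.06, -0.002]
ft_force: [0.3, -0.2, 0.7]
finger_gap: 0.302
```

Request:
step_arm(
  motion=[
    [[0,0,-0.05],[0,0,0],0.3],
    [[0,0,-0.02],[0,0,0],0.3],
    [[0,0,0],[0,0,0],0.3],
  ],
)

```text
time_s: 29.28
position: [608.5, -24.9, 223.8]
ee_rot: [0.0, 0.998, 0.06, 0.001]
ft_force: [-0.3, 0.5, 0.3]
finger_gap: 0.302
```

```bash
python3 - <<'E'
from h import *
import pickle
st()
im,P=cap('wrist','w16.png'); pickle.dump((im,P),open('w16.pkl','wb'));
im,P=cap('scene','s16.png'); zoom(im,140,150,180,150,4,'z16.png')
plan([(604,-121.5,100,6.9)],0.0,vmax=55)
E
```

```text
t 29.27 p [608.5 -24.9 223.8] yaw 6.89 gap 0.302 F [-0.3  0.5  0.3] tilt [0.0027 0.0005]
[[[-0.005,0.032,0.041],[0,0,0.0],0.0],[[-0.005,0.032,0.04],[0,0,0.0],0.0],[[-0.0048,0.0313,0.0406],[0,0,0.0],0.0]]
end [ 604.  -121.5  100. ] 6.9
```

View pics/w16.png

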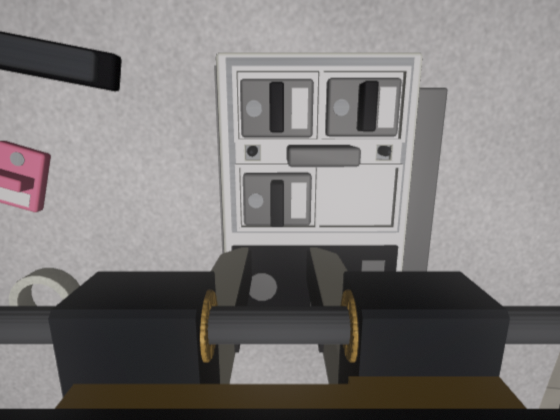

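View pics/z16.png

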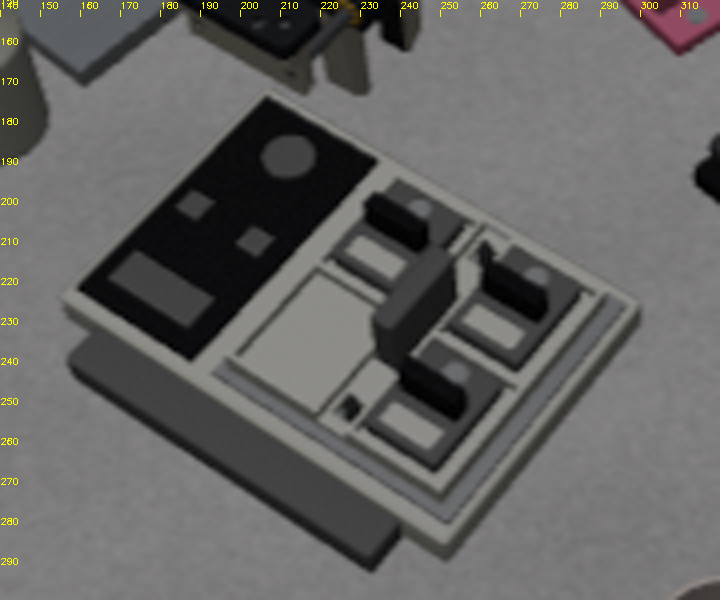

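All three badges lie flat in pockets, and both pegs show through the holes at (253,152) and (384,151).

```bash
python3 - <<'E'
from h import *
import pickle
_,P=pickle.load(open('w16.pkl','rb'))
print(px2w(P,262,287,34.5), px2w(P,374,267,34.5))
E
```

```text
[ 604.07289733 -122.9029603    34.5       ] [716.59594838 -86.78965025  34.5       ]
```

Request:
step_arm(
  motion=[
    [[-0.005,0.032,0.04],[0,0,0],0.0],
    [[-0.005,0.032,0.04],[0,0,0],0.0],
    [[-0.005,0.031,0.04],[0,0,0],0.0],
    [[0,0,0],[0,0,0],0.0],
    [[0,0,0],[0,0,0],0.0],
  ],
)

```text
time_s: 30.0
position: [604.0, -119.9, 101.8]
ee_rot: [-0.001, 0.998, 0.061, -0.001]
ft_force: [1.0, 0.5, 0.3]
finger_gap: 0.007
```

```bash
python3 - <<'E'
from h import *
st()
cap('wrist','w17.png')
cap('scene','s17.png'); zoom('s17.png',140,120,180,150,4,'z17.png')
E
```

```text
t 30.0 p [ 604.  -119.9  101.8] yaw 6.95 gap 0.007 F [1.  0.5 0.3] tilt [-0.0013 -0.0014]
```

View pics/w17.png

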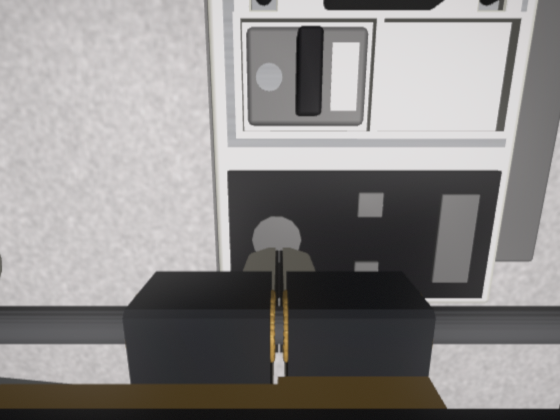

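View pics/z17.png

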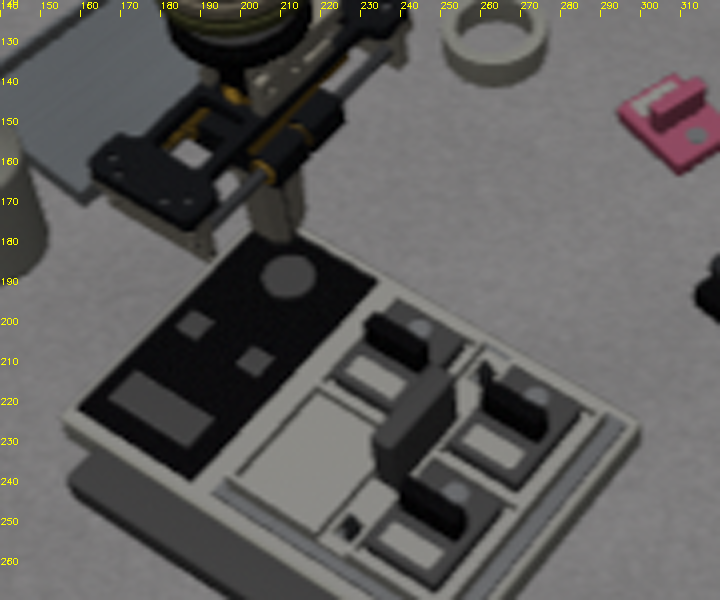

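```bash
python3 - <<'E'
from h import *
P=viewer.camera_params('wrist'); s=r.get_state(); y,M=yawof(s); p=np.array(s['position']); st()
t=lambda u,v,z:(M.T@(px2w(P,u,v,z)-p)).round(1)
print(t(276.5,240.5,34.5),t(252.5,240,34.5),t(300.5,240,34.5),t(276.5,217,34.5)); print('bar',px2w(P,457,238,34.5), 's0',px2w(P,370.5,205,34.5))
E
```

```text
t 30.1 p [ 604.8 -119.5  103.1] yaw 7.01 gap 0.005 F [ 0.  -0.6  0.5] tilt [ 0.001  -0.0006]
[-0.6  4.2 68.6] [-16.2   3.8  68.6] [15.   3.9 68.7] [ -0.6 -11.6  68.6]
bar [ 720.96963541 -107.74566379   34.5       ] s0 [661.07111375 -92.91502996  34.5       ]
```

Request:
step_arm(
  motion=[
    [[-0.0005,0.004,0.02],[0,0,0],0.0],
    [[0,0,0.02],[0,0,0],0.0],
    [[0,0,0.005],[0,0,0],0.0],
    [[0,0,0],[0,0,0],0.0],
    [[0,0,0],[0,0,0],0.0],
  ],
)

```text
time_s: 30.72
position: [604.5, -124.9, 57.9]
ee_rot: [0.0, 0.998, 0.06, 0.0]
ft_force: [0.3, 0.6, 0.2]
finger_gap: 0.004
```

Request:
step_arm(
  motion=[
    [[0,0,0.001],[0,0,0],0.0],
    [[0,0,0.001],[0,0,0],0.0],
    [[0,0,0],[0,0,0],0.0],
  ],
)

```text
time_s: 31.1
position: [604.3, -125.1, 55.7]
ee_rot: [0.0, 0.998, 0.06, 0.0]
ft_force: [-0.2, 0.4, -0.7]
finger_gap: 0.004
```

Request:
step_arm(
  motion=[
    [[0,0,0.001],[0,0,0],0.0],
    [[0,0,0.001],[0,0,0],0.0],
    [[0,0,0],[0,0,0],0.0],
  ],
)

```text
time_s: 31.48
position: [604.3, -125.0, 53.6]
ee_rot: [0.0, 0.998, 0.06, 0.0]
ft_force: [-0.2, -0.2, 1.3]
finger_gap: 0.006
```

Request:
step_arm(
  motion=[
    [[0,0,0.001],[0,0,0],0.0],
    [[0,0,0],[0,0,0],0.0],
  ],
)

```text
time_s: 31.72
position: [604.3, -125.0, 52.8]
ee_rot: [0.0, 0.998, 0.06, 0.0]
ft_force: [-1.3, -0.4, 4.5]
finger_gap: 0.004
```

Request:
step_arm(
  motion=[
    [[0,0,0.001],[0,0,0],0.0],
    [[0,0,0.001],[0,0,0],0.0],
    [[0,0,0],[0,0,0],0.0],
    [[0,0,0],[0,0,0],0.0],
    [[0,0,0],[0,0,0],0.0],
  ],
)

```text
time_s: 32.35
position: [604.3, -125.0, 51.8]
ee_rot: [0.0, 0.998, 0.06, 0.0]
ft_force: [-4.2, -0.2, 17.3]
finger_gap: 0.007
```

Request:
step_arm(
  motion=[
    [[0,0,0],[0,0,0],0.0],
    [[0,0,0],[0,0,0],0.0],
    [[0,0,0],[0,0,0],0.0],
    [[0,0,0],[0,0,0],0.0],
    [[0,0,0],[0,0,0],0.0],
  ],
)

```text
time_s: 32.98
position: [604.3, -125.0, 51.8]
ee_rot: [0.0, 0.998, 0.06, 0.0]
ft_force: [-4.2, -0.1, 16.2]
finger_gap: 0.004
```

```bash
python3 - <<'E'
from h import *
import pickle
_,P=pickle.load(open('top0.pkl','rb')); print('bottle',px2w(P,431,143,100),px2w(P,436,135,160))
plan([(604.3,-125,120,6.9,50),(607.3,-24.8,130,6.9,50),(607.3,-24.8,90,6.9,25)],0.3)
E
```

```text
bottle [ 681.76547389 -294.76024441  100.        ] [ 680.73276871 -285.0221378   160.        ]
[[[-0.0,-0.0,-0.034],[0,0,0.0],0.3],[[-0.0,-0.0,-0.0342],[0,0,0.0],0.3],[[0.005,-0.033,-0.003],[0,0,0.0],0.3],[[0.005,-0.033,-0.003],[0,0,0.0],0.3],[[0.005,-0.0331,-0.004],[0,0,0.0],0.3]]
[[[0.0,-0.0,0.02],[0,0,0.0],0.3],[[0.0,-0.0,0.02],[0,0,0.0],0.3]]
end [607.3 -24.8  90. ] 6.9
```

Request:
step_arm(
  motion=[
    [[0,0,-0.034],[0,0,0],0.0],
    [[0,0,-0.034],[0,0,0],0.3],
    [[0.005,-0.033,-0.003],[0,0,0],0.3],
    [[0.005,-0.033,-0.003],[0,0,0],0.3],
    [[0.005,-0.033,-0.004],[0,0,0],0.3],
  ],
)

```text
time_s: 33.6
position: [607.2, -24.0, 128.6]
ee_rot: [-0.0, 0.998, 0.06, -0.0]
ft_force: [-0.0, 0.7, 0.6]
finger_gap: 0.294
```

Request:
step_arm(
  motion=[
    [[0,0,0.02],[0,0,0],0.3],
    [[0,0,0.018],[0,0,0],0.3],
    [[0,0,0],[0,0,0],0.3],
    [[0,0,0],[0,0,0],0.3],
    [[0,0,0],[0,0,0],0.3],
  ],
)

```text
time_s: 34.22
position: [607.6, -25.3, 91.1]
ee_rot: [0.0, 0.998, 0.06, 0.0]
ft_force: [0.7, 1.1, 0.5]
finger_gap: 0.3
```

```bash
python3 - <<'E'
from h import *
st()
cap('wrist','w18.png')
E
```

```text
t 34.23 p [607.6 -25.3  91.1] yaw 6.87 gap 0.3 F [0.7 1.1 0.5] tilt [0.0007 0.0001]
```

View pics/w18.png

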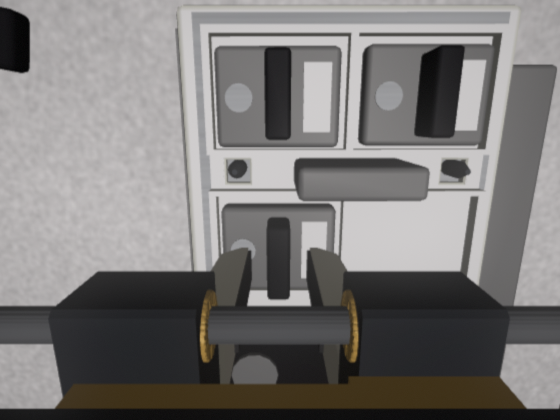

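Request:
step_arm(
  motion=[
    [[0,0,0.01],[0,0,0],0.3],
    [[0,0,0.007],[0,0,0],0.3],
    [[0,0,0],[0,0,0],0.3],
    [[0,0,0],[0,0,0],0.0],
    [[0,0,0],[0,0,0],0.0],
  ],
)

```text
time_s: 34.9
position: [607.4, -24.9, 73.7]
ee_rot: [-0.0, 0.998, 0.06, 0.0]
ft_force: [0.1, -0.3, 0.6]
finger_gap: 0.131
```

Request:
step_arm(
  motion=[
    [[0,0,0],[0,0,0],0.0],
    [[0,0,0],[0,0,0],0.0],
    [[0,0,-0.03],[0,0,0],0.0],
    [[0,0,-0.04],[0,0,0],0.0],
    [[0,0,-0.04],[0,0,0],0.0],
  ],
)

```text
time_s: 35.52
position: [607.0, -24.9, 184.6]
ee_rot: [-0.0, 0.998, 0.06, -0.0]
ft_force: [0.8, -0.6, -0.8]
finger_gap: 0.13
```

```bash
python3 - <<'E'
from h import *
st()
cap('wrist','w19.png')
plan([(435,-341,170,90)],0.0,vmax=45)
E
```

```text
t 35.52 p [607.  -24.9 184.6] yaw 6.92 gap 0.13 F [ 0.8 -0.6 -0.8] tilt [-0.0007 -0.0002]
[[[-0.023,0.033,0.002],[0,0,-9.0],0.0],[[-0.028,0.028,0.002],[0,0,-9.0],0.0],[[-0.032,0.024,0.002],[0,0,-9.0],0.0],[[-0.036,0.018,0.002],[0,0,-9.0],0.0],[[-0.038,0.013,0.002],[0,0,-9.0],0.0]]
[[[-0.04,0.006,0.002],[0,0,-10.0],0.0],[[-0.04,-0.001,0.003],[0,0,-9.0],0.0],[[-0.04,-0.007,0.002],[0,0,-10.0],0.0],[[-0.0378,-0.0131,0.0027],[0,0,-9.1],0.0]]
end [ 435. -341.  170.] 90.0
```

View pics/w19.png

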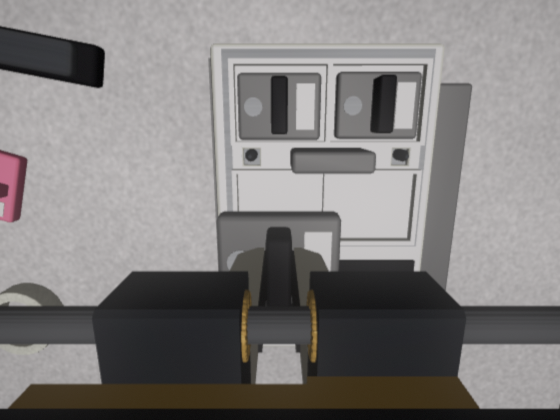

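Request:
step_arm(
  motion=[
    [[-0.023,0.033,0.002],[0,0,-9],0.0],
    [[-0.028,0.028,0.002],[0,0,-9],0.0],
    [[-0.032,0.024,0.002],[0,0,-9],0.0],
    [[-0.036,0.018,0.002],[0,0,-9],0.0],
    [[-0.038,0.013,0.002],[0,0,-9],0.0],
  ],
)

```text
time_s: 36.2
position: [510.7, -201.8, 173.5]
ee_rot: [0.0, 0.898, 0.44, 0.0]
ft_force: [0.9, 0.4, -0.7]
finger_gap: 0.124
```

Request:
step_arm(
  motion=[
    [[-0.04,0.006,0.002],[0,0,-10],0.0],
    [[-0.04,-0.001,0.003],[0,0,-9],0.0],
    [[-0.04,-0.007,0.002],[0,0,-10],0.0],
    [[-0.038,-0.013,0.003],[0,0,-9],0.0],
    [[0,0,0],[0,0,0],0.0],
  ],
)

```text
time_s: 36.83
position: [430.7, -344.8, 162.5]
ee_rot: [-0.001, 0.709, 0.705, -0.001]
ft_force: [0.5, 0.2, -0.6]
finger_gap: 0.125
```

Request:
step_arm(
  motion=[
    [[0,0,0.03],[0,0,0],0.0],
    [[0,0,0.03],[0,0,0],0.0],
    [[0,0,0],[0,0,0],0.0],
    [[0,0,0],[0,0,0],0.0],
  ],
)

```text
time_s: 37.33
position: [434.1, -341.1, 104.5]
ee_rot: [0.0, 0.707, 0.707, 0.0]
ft_force: [-1.2, -0.4, -0.4]
finger_gap: 0.123
```

```bash
python3 - <<'E'
from h import *
import pickle
st()
im,P=cap('wrist','w20.png'); pickle.dump((im,P),open('w20.pkl','wb'))
E
```

```text
t 37.33 p [ 434.1 -341.1  104.5] yaw 89.94 gap 0.123 F [-1.2 -0.4 -0.4] tilt [-0.0002  0.0009]
```

View pics/w20.png

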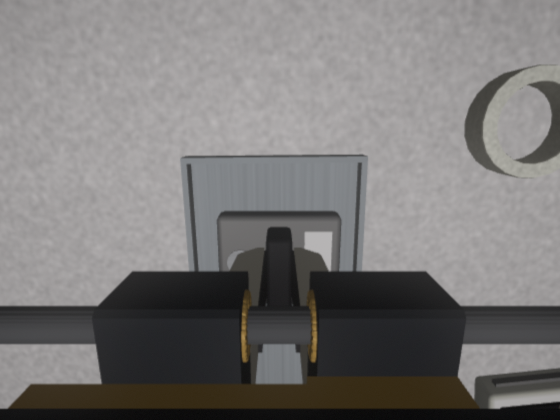

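```bash
python3 - <<'E'
from h import *
import pickle
im,P=pickle.load(open('w20.pkl','rb'))
for u,v in [(182.5,157),(366.5,156)]: print(px2w(P,u,v,16).round(1))
for u,v in [(192,200),(360,200)]: print('wall',px2w(P,u,v,4).round(1))
st()
E
```

```text
[ 387.5 -404.6   16. ]
[ 387.  -281.8   16. ]
wall [ 419.5 -403.2    4. ]
wall [ 419.7 -281.5    4. ]
t 37.38 p [ 434.1 -341.4  104.8] yaw 89.93 gap 0.124 F [-0.4  0.1 -0.2] tilt [-0.0006  0.0013]
```

Request:
step_arm(
  motion=[
    [[-0.001,0,0.03],[0,0,0],0.0],
    [[0,0,0.02],[0,0,0],0.0],
    [[0,0,0.008],[0,0,0],0.0],
    [[0,0,0.003],[0,0,0],0.0],
    [[0,0,0],[0,0,0],0.0],
  ],
)

```text
time_s: 38.0
position: [433.6, -342.8, 43.3]
ee_rot: [0.0, 0.708, 0.707, 0.0]
ft_force: [0.9, 0.4, -0.4]
finger_gap: 0.126
```

Request:
step_arm(
  motion=[
    [[0,0,0.001],[0,0,0],0.0],
    [[0,0,0.001],[0,0,0],0.0],
    [[0,0,0],[0,0,0],0.0],
  ],
)

```text
time_s: 38.38
position: [433.4, -342.9, 41.7]
ee_rot: [0.001, 0.708, 0.707, -0.0]
ft_force: [-3.4, 0.2, 11.1]
finger_gap: 0.125
```

Contact with the tray floor. I'll release, lift and go back for B.

Request:
step_arm(
  motion=[
    [[0,0,-0.0005],[0,0,0],0.3],
    [[0,0,0],[0,0,0],0.3],
    [[0,0,0],[0,0,0],0.3],
    [[0,0,-0.03],[0,0,0],0.3],
    [[0,0,-0.05],[0,0,0],0.3],
  ],
)

```text
time_s: 39.0
position: [432.5, -342.1, 120.7]
ee_rot: [-0.002, 0.707, 0.707, -0.0]
ft_force: [-0.4, -0.1, 0.5]
finger_gap: 0.3
```

Request:
step_arm(
  motion=[
    [[0,0,-0.05],[0,0,0],0.3],
    [[0,0,0],[0,0,0],0.3],
  ],
)

```text
time_s: 39.25
position: [434.7, -343.3, 174.2]
ee_rot: [0.003, 0.708, 0.706, 0.0]
ft_force: [0.6, 0.3, -0.5]
finger_gap: 0.299
```

```bash
python3 - <<'E'
from h import *
st()
cap('wrist','w21.png')
plan([(597,58.7,140,6.9,45),(597,58.7,92,6.9,25)],0.3)
E
```

```text
t 39.25 p [ 434.7 -343.3  174.2] yaw 89.88 gap 0.299 F [ 0.6  0.3 -0.5] tilt [-0.0033  0.0043]
[[[0.04,0.016,0.003],[0,0,8.0],0.3],[[0.042,0.011,0.003],[0,0,8.0],0.3],[[0.043,0.004,0.003],[0,0,8.0],0.3],[[0.043,-0.002,0.003],[0,0,8.0],0.3],[[0.043,-0.007,0.003],[0,0,8.0],0.3]]
[[[0.041,-0.013,0.003],[0,0,9.0],0.3],[[0.039,-0.02,0.004],[0,0,8.0],0.3],[[0.036,-0.025,0.003],[0,0,9.0],0.3],[[0.031,-0.03,0.004],[0,0,8.0],0.3],[[0.0267,-0.0347,0.0033],[0,0,9.0],0.3]]
[[[0.0,-0.0,0.024],[0,0,-0.0],0.3],[[0.0,-0.0,0.024],[0,0,-0.0],0.3]]
end [597.   58.7  92. ] 6.9
```

View pics/w21.png

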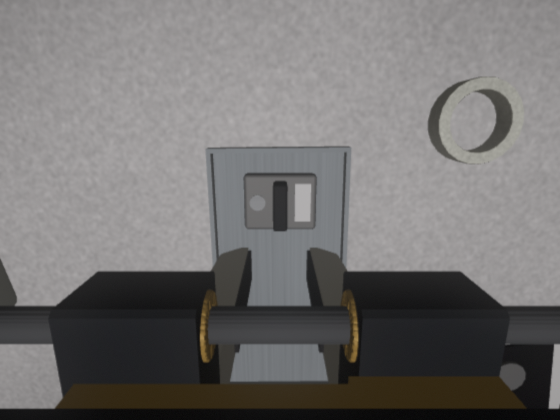

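Badge A lies flat in the tray at (280,201).

Request:
step_arm(
  motion=[
    [[0.04,0.016,0.003],[0,0,8],0.3],
    [[0.042,0.011,0.003],[0,0,8],0.3],
    [[0.043,0.004,0.003],[0,0,8],0.3],
    [[0.043,-0.002,0.003],[0,0,8],0.3],
    [[0.043,-0.007,0.003],[0,0,8],0.3],
  ],
)

```text
time_s: 39.92
position: [514.0, -141.1, 154.5]
ee_rot: [-0.001, 0.908, 0.42, -0.001]
ft_force: [-0.0, 0.2, -0.1]
finger_gap: 0.3
```

Request:
step_arm(
  motion=[
    [[0.041,-0.013,0.003],[0,0,9],0.3],
    [[0.039,-0.02,0.004],[0,0,8],0.3],
    [[0.036,-0.025,0.003],[0,0,9],0.3],
    [[0.031,-0.03,0.004],[0,0,8],0.3],
    [[0.0267,-0.0347,0.003],[0,0,9],0.3],
  ],
)

```text
time_s: 40.55
position: [595.9, 60.3, 137.2]
ee_rot: [0.001, 0.998, 0.058, -0.001]
ft_force: [0.3, 0.3, 0.2]
finger_gap: 0.299
```

Request:
step_arm(
  motion=[
    [[0,0,0.024],[0,0,0],0.3],
    [[0,0,0.022],[0,0,0],0.3],
    [[0,0,0],[0,0,0],0.3],
    [[0,0,0],[0,0,0],0.3],
  ],
)

```text
time_s: 41.05
position: [596.1, 59.3, 92.9]
ee_rot: [0.0, 0.998, 0.06, -0.0]
ft_force: [-0.5, 0.3, -0.8]
finger_gap: 0.304
```

```bash
python3 - <<'E'
from h import *
st()
cap('wrist','w22.png')
E
```

```text
t 41.05 p [596.1  59.3  92.9] yaw 6.91 gap 0.304 F [-0.5  0.3 -0.8] tilt [-0.0009  0.0002]
```

View pics/w22.png

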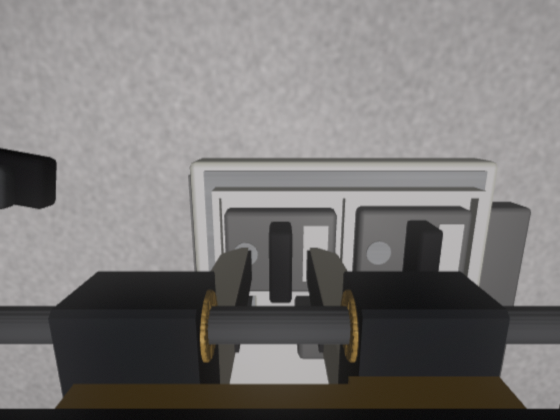

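Aligned on B's clip at (281,260). Picking it.

Request:
step_arm(
  motion=[
    [[0.0008,0,0.01],[0,0,0],0.3],
    [[0,0,0.009],[0,0,0],0.3],
    [[0,0,0],[0,0,0],0.3],
    [[0,0,0],[0,0,0],0.0],
    [[0,0,0],[0,0,0],0.0],
  ],
)

```text
time_s: 41.72
position: [597.2, 59.5, 74.3]
ee_rot: [-0.0, 0.998, 0.06, 0.0]
ft_force: [-0.4, 0.1, 0.0]
finger_gap: 0.135
```

Request:
step_arm(
  motion=[
    [[0,0,0],[0,0,0],0.0],
    [[0,0,0],[0,0,0],0.0],
    [[0,0,-0.03],[0,0,0],0.0],
    [[0,0,-0.04],[0,0,0],0.0],
    [[0,0,-0.04],[0,0,0],0.0],
  ],
)

```text
time_s: 42.35
position: [596.8, 59.4, 185.1]
ee_rot: [-0.0, 0.998, 0.06, -0.0]
ft_force: [-0.5, 0.5, -0.7]
finger_gap: 0.128
```

```bash
python3 - <<'E'
from h import *
st()
cap('wrist','w23.png')
plan([(504,-342.5,165,90,45),(504,-342.5,100,90,33)],0.0)
E
```

```text
t 42.35 p [596.8  59.4 185.1] yaw 6.92 gap 0.128 F [-0.5  0.5 -0.7] tilt [-0.0007 -0.0001]
[[[-0.014,0.039,0.003],[0,0,-8.0],0.0],[[-0.02,0.036,0.002],[0,0,-8.0],0.0],[[-0.024,0.033,0.003],[0,0,-8.0],0.0],[[-0.029,0.03,0.002],[0,0,-8.0],0.0],[[-0.033,0.025,0.003],[0,0,-9.0],0.0]]
[[[-0.036,0.02,0.002],[0,0,-8.0],0.0],[[-0.039,0.015,0.003],[0,0,-9.0],0.0],[[-0.04,0.009,0.002],[0,0,-8.0],0.0],[[-0.041,0.003,0.003],[0,0,-9.0],0.0],[[-0.0418,-0.0044,0.0022],[0,0,-8.1],0.0]]
[[[-0.0,0.0,0.032],[0,0,0.0],0.0],[[-0.0,0.0,0.033],[0,0,0.0],0.0]]
end [ 504.  -342.5  100. ] 90.0
```

View pics/w23.png

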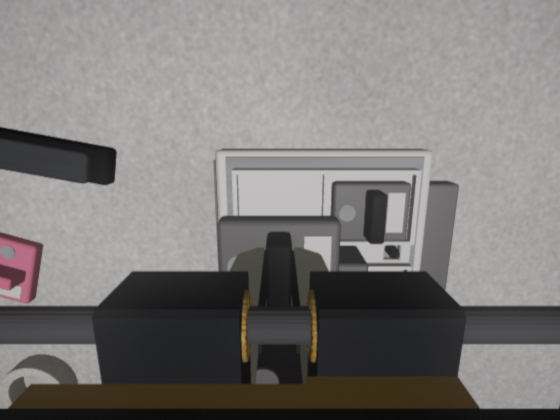

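Request:
step_arm(
  motion=[
    [[-0.014,0.039,0.003],[0,0,-8],0.0],
    [[-0.02,0.036,0.002],[0,0,-8],0.0],
    [[-0.024,0.033,0.003],[0,0,-8],0.0],
    [[-0.029,0.03,0.002],[0,0,-8],0.0],
    [[-0.033,0.025,0.003],[0,0,-9],0.0],
  ],
)

```text
time_s: 43.02
position: [548.7, -142.8, 171.0]
ee_rot: [0.0, 0.913, 0.408, 0.0]
ft_force: [0.2, 0.1, -0.4]
finger_gap: 0.126
```

Request:
step_arm(
  motion=[
    [[-0.036,0.02,0.002],[0,0,-8],0.0],
    [[-0.039,0.015,0.003],[0,0,-9],0.0],
    [[-0.04,0.009,0.002],[0,0,-8],0.0],
    [[-0.041,0.003,0.003],[0,0,-9],0.0],
    [[-0.042,-0.0044,0.002],[0,0,-8.1],0.0],
  ],
)

```text
time_s: 43.65
position: [501.6, -344.7, 158.8]
ee_rot: [-0.0, 0.705, 0.709, 0.0]
ft_force: [1.0, 0.3, -1.1]
finger_gap: 0.126
```

Request:
step_arm(
  motion=[
    [[0,0,0.032],[0,0,0],0.0],
    [[0,0,0.032],[0,0,0],0.0],
    [[0,0,0],[0,0,0],0.0],
    [[0,0,0],[0,0,0],0.0],
  ],
)

```text
time_s: 44.15
position: [502.7, -343.1, 96.0]
ee_rot: [0.0, 0.707, 0.707, 0.0]
ft_force: [0.2, -0.8, -0.7]
finger_gap: 0.126
```

```bash
python3 - <<'E'
from h import *
st()
cap('wrist','w24.png')
E
```

```text
t 44.15 p [ 502.7 -343.1   96. ] yaw 90.04 gap 0.126 F [ 0.2 -0.8 -0.7] tilt [-0.0001  0.0007]
```

View pics/w24.png

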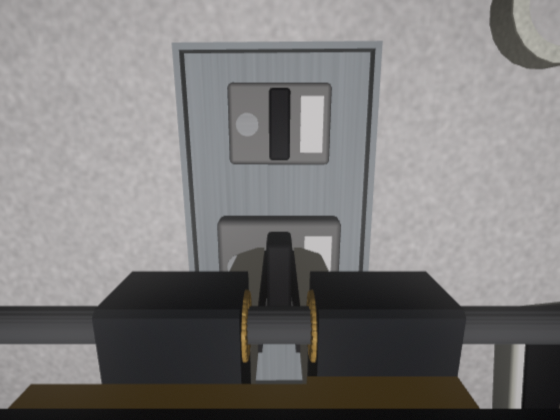

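Request:
step_arm(
  motion=[
    [[0,0,0.028],[0,0,0],0.0],
    [[0,0,0.016],[0,0,0],0.0],
    [[0,0,0.006],[0,0,0],0.0],
    [[0,0,0.002],[0,0,0],0.0],
    [[0,0,0],[0,0,0],0.0],
  ],
)

```text
time_s: 44.82
position: [502.4, -343.4, 43.6]
ee_rot: [0.0, 0.707, 0.707, 0.0]
ft_force: [-1.2, -0.0, -0.4]
finger_gap: 0.124
```

Request:
step_arm(
  motion=[
    [[0,0,0.001],[0,0,0],0.0],
    [[0,0,0.001],[0,0,0],0.0],
    [[0,0,0],[0,0,0],0.0],
  ],
)

```text
time_s: 45.2
position: [502.4, -343.5, 42.3]
ee_rot: [0.001, 0.707, 0.707, -0.0]
ft_force: [-2.6, -0.1, 9.8]
finger_gap: 0.125
```

Request:
step_arm(
  motion=[
    [[0,0,-0.0005],[0,0,0],0.3],
    [[0,0,0],[0,0,0],0.3],
    [[0,0,0],[0,0,0],0.3],
    [[0,0,-0.03],[0,0,0],0.3],
    [[0,0,-0.05],[0,0,0],0.3],
  ],
)

```text
time_s: 45.82
position: [501.3, -342.9, 121.0]
ee_rot: [-0.002, 0.707, 0.707, -0.0]
ft_force: [0.6, -1.5, 0.0]
finger_gap: 0.297
```

Request:
step_arm(
  motion=[
    [[0,0,-0.05],[0,0,0],0.3],
    [[0,0,0],[0,0,0],0.3],
    [[0,0,0],[0,0,0],0.3],
  ],
)

```text
time_s: 46.2
position: [501.5, -343.6, 171.0]
ee_rot: [-0.0, 0.707, 0.707, -0.0]
ft_force: [0.3, -0.1, -0.3]
finger_gap: 0.298
```

```bash
python3 - <<'E'
from h import *
st()
plan([(672.9,66.6,140,6.9,45),(672.9,66.6,92,6.9,25)],0.3)
E
```

```text
t 46.2 p [ 501.5 -343.6  171. ] yaw 89.98 gap 0.298 F [ 0.3 -0.1 -0.3] tilt [-0.0003 -0.0007]
[[[0.041,0.017,0.003],[0,0,8.0],0.3],[[0.043,0.011,0.003],[0,0,8.0],0.3],[[0.044,0.005,0.003],[0,0,8.0],0.3],[[0.044,-0.001,0.003],[0,0,8.0],0.3],[[0.044,-0.007,0.003],[0,0,9.0],0.3]]
[[[0.042,-0.014,0.003],[0,0,8.0],0.3],[[0.04,-0.02,0.003],[0,0,9.0],0.3],[[0.037,-0.026,0.003],[0,0,8.0],0.3],[[0.032,-0.03,0.004],[0,0,9.0],0.3],[[0.0275,-0.0354,0.003],[0,0,8.1],0.3]]
[[[-0.0,-0.0,0.024],[0,0,-0.0],0.3],[[-0.0,-0.0,0.024],[0,0,-0.0],0.3]]
end [672.9  66.6  92. ] 6.9
```

Request:
step_arm(
  motion=[
    [[0.041,0.017,0.003],[0,0,8],0.3],
    [[0.043,0.011,0.003],[0,0,8],0.3],
    [[0.044,0.005,0.003],[0,0,8],0.3],
    [[0.044,-0.001,0.003],[0,0,8],0.3],
    [[0.044,-0.007,0.003],[0,0,9],0.3],
  ],
)

```text
time_s: 46.82
position: [586.8, -137.5, 154.6]
ee_rot: [-0.001, 0.911, 0.412, -0.001]
ft_force: [0.3, 1.0, 0.1]
finger_gap: 0.299
```

Request:
step_arm(
  motion=[
    [[0.042,-0.014,0.003],[0,0,8],0.3],
    [[0.04,-0.02,0.003],[0,0,9],0.3],
    [[0.037,-0.026,0.003],[0,0,8],0.3],
    [[0.032,-0.03,0.004],[0,0,9],0.3],
    [[0.0275,-0.0354,0.003],[0,0,8.1],0.3],
  ],
)

```text
time_s: 47.45
position: [672.8, 67.9, 138.3]
ee_rot: [0.001, 0.998, 0.058, -0.002]
ft_force: [0.7, -0.2, -0.4]
finger_gap: 0.302
```

Request:
step_arm(
  motion=[
    [[0,0,0.024],[0,0,0],0.3],
    [[0,0,0.022],[0,0,0],0.3],
    [[0,0,0],[0,0,0],0.3],
    [[0,0,0],[0,0,0],0.3],
  ],
)

```text
time_s: 47.95
position: [673.1, 66.8, 94.2]
ee_rot: [0.0, 0.998, 0.06, -0.001]
ft_force: [-0.0, 0.4, 0.0]
finger_gap: 0.3
```

```bash
python3 - <<'E'
from h import *
st()
cap('wrist','w25.png')
E
```

```text
t 47.95 p [673.1  66.8  94.2] yaw 6.91 gap 0.3 F [-0.   0.4  0. ] tilt [-0.001   0.0001]
```

View pics/w25.png

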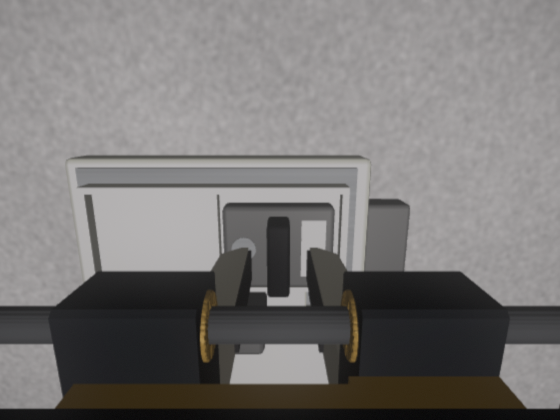

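Request:
step_arm(
  motion=[
    [[0,0,0.011],[0,0,0],0.3],
    [[0,0,0.01],[0,0,0],0.3],
    [[0,0,0],[0,0,0],0.3],
    [[0,0,0],[0,0,0],0.0],
    [[0,0,0],[0,0,0],0.0],
  ],
)

```text
time_s: 48.62
position: [673.5, 66.9, 73.9]
ee_rot: [-0.0, 0.998, 0.06, 0.0]
ft_force: [-0.1, 0.6, -0.9]
finger_gap: 0.138
```

Request:
step_arm(
  motion=[
    [[0,0,0],[0,0,0],0.0],
    [[0,0,0],[0,0,0],0.0],
    [[0,0,-0.03],[0,0,0],0.0],
    [[0,0,-0.04],[0,0,0],0.0],
    [[0,0,-0.04],[0,0,0],0.0],
  ],
)

```text
time_s: 49.25
position: [673.1, 66.9, 184.5]
ee_rot: [-0.0, 0.998, 0.06, -0.0]
ft_force: [-0.4, -0.0, 0.8]
finger_gap: 0.125
```

```bash
python3 - <<'E'
from h import *
st()
cap('wrist','w26.png')
plan([(530,-200,170,55,45),(572,-343,160,90,45),(572,-343,100,90,33)],0.0)
E
```

```text
t 49.25 p [673.1  66.9 184.5] yaw 6.91 gap 0.125 F [-0.4 -0.   0.8] tilt [-0.0007 -0.0001]
[[[-0.025,0.035,0.003],[0,0,-7.0],0.0],[[-0.029,0.032,0.003],[0,0,-7.0],0.0],[[-0.033,0.028,0.003],[0,0,-7.0],0.0],[[-0.036,0.024,0.003],[0,0,-7.0],0.0],[[-0.039,0.02,0.003],[0,0,-7.0],0.0]]
[[[-0.041,0.015,0.003],[0,0,-7.0],0.0],[[-0.0434,0.009,0.0022],[0,0,-6.1],0.0],[[-0.023,0.029,0.003],[0,0,-9.0],0.0],[[-0.028,0.025,0.002],[0,0,-9.0],0.0],[[-0.031,0.021,0.003],[0,0,-8.0],0.0]]
[[[-0.0336,0.0156,0.002],[0,0,-9.0],0.0],[[0.0,0.0,0.03],[0,0,0.0],0.0],[[0.0,0.0,0.03],[0,0,0.0],0.0]]
end [ 572. -343.  100.] 90.0
```

View pics/w26.png

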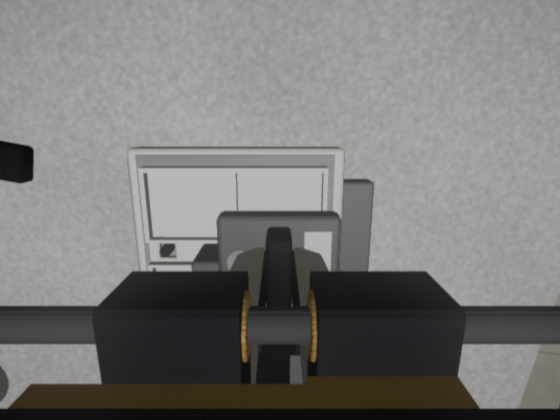

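Request:
step_arm(
  motion=[
    [[-0.025,0.035,0.003],[0,0,-7],0.0],
    [[-0.029,0.032,0.003],[0,0,-7],0.0],
    [[-0.033,0.028,0.003],[0,0,-7],0.0],
    [[-0.036,0.024,0.003],[0,0,-7],0.0],
    [[-0.039,0.02,0.003],[0,0,-7],0.0],
  ],
)

```text
time_s: 49.92
position: [569.5, -124.8, 168.5]
ee_rot: [0.0, 0.933, 0.36, 0.0]
ft_force: [0.2, -1.0, -0.7]
finger_gap: 0.123
```

Request:
step_arm(
  motion=[
    [[-0.041,0.015,0.003],[0,0,-7],0.0],
    [[-0.0434,0.009,0.002],[0,0,-6.1],0.0],
    [[-0.023,0.029,0.003],[0,0,-9],0.0],
    [[-0.028,0.025,0.002],[0,0,-9],0.0],
    [[-0.031,0.02,0.003],[0,0,-8],0.0],
  ],
)

```text
time_s: 50.55
position: [559.0, -309.4, 155.5]
ee_rot: [0.0, 0.759, 0.651, 0.0]
ft_force: [0.7, 0.7, -0.8]
finger_gap: 0.129
```

Request:
step_arm(
  motion=[
    [[-0.0336,0.015,0.002],[0,0,-9],0.0],
    [[0,0,0.03],[0,0,0],0.0],
    [[0,0,0.03],[0,0,0],0.0],
    [[0,0,0],[0,0,0],0.0],
    [[0,0,0],[0,0,0],0.0],
  ],
)

```text
time_s: 51.18
position: [569.0, -343.2, 94.5]
ee_rot: [0.0, 0.707, 0.707, 0.0]
ft_force: [0.4, 1.0, -0.5]
finger_gap: 0.131
```

```bash
python3 - <<'E'
from h import *
st()
cap('wrist','w27.png');cap('scene','s27.png')
E
```

```text
t 51.17 p [ 569.  -343.2   94.5] yaw 90.03 gap 0.131 F [ 0.4  1.  -0.5] tilt [-0.0001  0.0008]
```

View pics/w27.png

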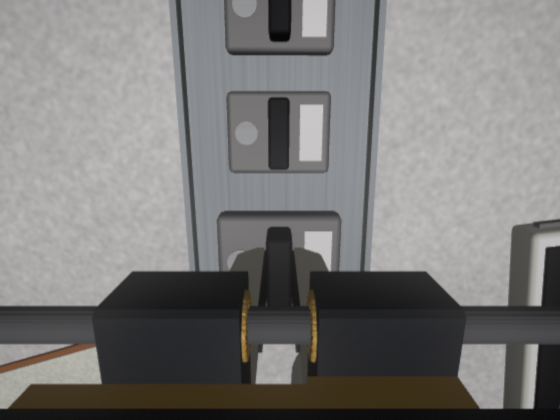

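View pics/s27.png

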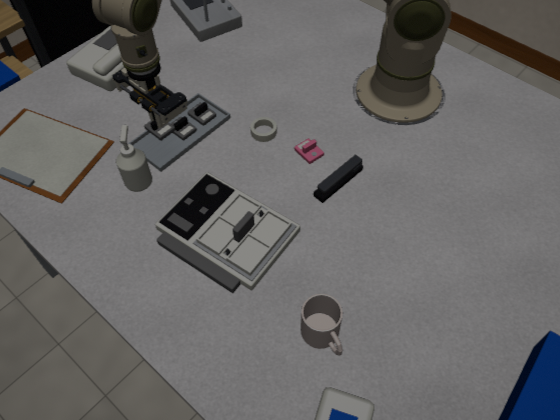

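Two badges are flat in the tray, the third is held above it, and the bottle is clear. Lowering.

Request:
step_arm(
  motion=[
    [[0,0,0.027],[0,0,0],0.0],
    [[0,0,0.016],[0,0,0],0.0],
    [[0,0,0.006],[0,0,0],0.0],
    [[0,0,0.002],[0,0,0],0.0],
    [[0,0,0],[0,0,0],0.0],
  ],
)

```text
time_s: 51.9
position: [568.8, -343.4, 43.1]
ee_rot: [0.0, 0.707, 0.707, 0.0]
ft_force: [0.5, 0.0, 0.6]
finger_gap: 0.129
```

Request:
step_arm(
  motion=[
    [[0,0,0.001],[0,0,0],0.0],
    [[0,0,0.001],[0,0,0],0.0],
    [[0,0,0],[0,0,0],0.0],
  ],
)

```text
time_s: 52.28
position: [568.8, -343.5, 41.9]
ee_rot: [0.001, 0.707, 0.707, -0.0]
ft_force: [-1.9, 0.2, 9.5]
finger_gap: 0.127
```

Request:
step_arm(
  motion=[
    [[0,0,-0.0005],[0,0,0],0.3],
    [[0,0,0],[0,0,0],0.3],
    [[0,0,0],[0,0,0],0.3],
    [[0,0,-0.03],[0,0,0],0.3],
    [[0,0,-0.05],[0,0,0],0.3],
  ],
)

```text
time_s: 52.9
position: [567.5, -343.0, 120.3]
ee_rot: [-0.002, 0.707, 0.707, -0.0]
ft_force: [0.4, -0.4, -0.2]
finger_gap: 0.302
```

Request:
step_arm(
  motion=[
    [[0,0,-0.055],[0,0,0],0.3],
    [[0,0,-0.03],[0,0,0],0.3],
    [[0,0,0],[0,0,0],0.3],
    [[0,0,0],[0,0,0],0.3],
  ],
)

```text
time_s: 53.4
position: [567.8, -343.5, 205.1]
ee_rot: [-0.001, 0.707, 0.707, -0.0]
ft_force: [0.6, 0.4, -0.2]
finger_gap: 0.302
```

```bash
python3 - <<'E'
from h import *
st()
cap('wrist','w28.png')
plan([(560,-130,180,96.9,50),(690,-108,110,96.9,45)],0.0)
E
```

```text
t 53.4 p [ 567.8 -343.5  205.1] yaw 90.0 gap 0.302 F [ 0.6  0.4 -0.2] tilt [ 0.0001 -0.0013]
[[[0.043,-0.002,0.005],[0,0,-1.0],0.0],[[0.043,-0.001,0.005],[0,0,-1.0],0.0],[[0.042,0.0,0.005],[0,0,-2.0],0.0],[[0.043,0.002,0.005],[0,0,-1.0],0.0],[[0.0424,0.0022,0.0047],[0,0,-1.9],0.0]]
[[[0.002,0.033,0.017],[0,0,0.0],0.0],[[0.001,0.033,0.018],[0,0,0.0],0.0],[[0.002,0.033,0.017],[0,0,0.0],0.0],[[0.0012,0.0328,0.018],[0,0,0.0],0.0]]
end [ 690. -108.  110.] 96.9
```

View pics/w28.png

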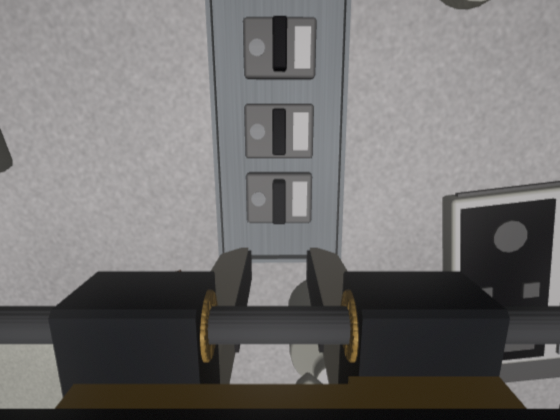

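All three badges lie flat in the tray, at (280,48), (279,131) and (279,198). Moving to the bar key.

Request:
step_arm(
  motion=[
    [[0.043,-0.002,0.005],[0,0,-1],0.0],
    [[0.043,-0.001,0.005],[0,0,-1],0.0],
    [[0.042,0,0.005],[0,0,-2],0.0],
    [[0.043,0.002,0.005],[0,0,-1],0.0],
    [[0.042,0.002,0.005],[0,0,-1.9],0.0],
  ],
)

```text
time_s: 54.08
position: [559.7, -129.0, 179.6]
ee_rot: [-0.001, 0.663, 0.749, -0.0]
ft_force: [0.2, 0.6, 0.3]
finger_gap: 0.006
```

Request:
step_arm(
  motion=[
    [[0.002,0.033,0.017],[0,0,0],0.0],
    [[0.001,0.033,0.018],[0,0,0],0.0],
    [[0.002,0.033,0.017],[0,0,0],0.0],
    [[0.001,0.033,0.018],[0,0,0],0.0],
    [[0,0,0],[0,0,0],0.0],
  ],
)

```text
time_s: 54.7
position: [691.1, -107.3, 107.7]
ee_rot: [-0.002, 0.663, 0.749, -0.0]
ft_force: [-0.0, 0.1, 0.4]
finger_gap: 0.004
```

Request:
step_arm(
  motion=[
    [[0,0,0],[0,0,0],0.0],
    [[0,0,0],[0,0,0],0.0],
  ],
)

```text
time_s: 54.95
position: [690.0, -108.9, 111.3]
ee_rot: [-0.0, 0.663, 0.748, -0.0]
ft_force: [0.8, 0.4, 0.5]
finger_gap: 0.002
```

```bash
python3 - <<'E'
from h import *
import pickle
st()
im,P=cap('wrist','w29.png'); pickle.dump((im,P),open('w29.pkl','wb'))
E
```

```text
t 54.95 p [ 690.  -108.9  111.3] yaw 96.9 gap 0.002 F [0.8 0.4 0.5] tilt [-0.0003 -0.0006]
```

View pics/w29.png

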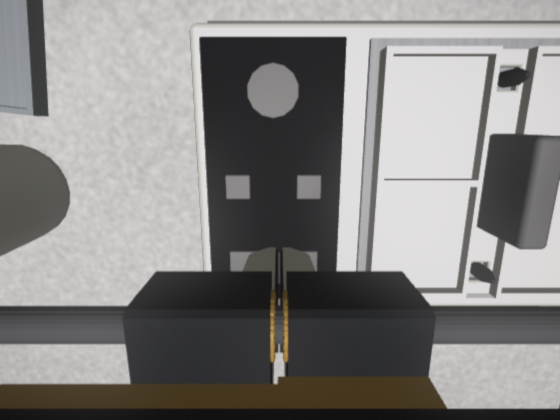

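```bash
python3 - <<'E'
from h import *
import pickle
_,P=pickle.load(open('w29.pkl','rb')); s=r.get_state(); y,M=yawof(s); p=np.array(s['position']); st()
t=lambda u,v,z:(M.T@(px2w(P,u,v,z)-p)).round(1)
print('bar near edge',t(230.5,252,34.5),t(317.5,252,34.5),'round',t(272.5,90.5,34.5),'small',t(237.5,187.5,34.5),t(309,187.5,34.5))
E
```

```text
t 55.0 p [ 690.3 -109.   111.5] yaw 96.9 gap 0.004 F [ 0.9 -0.1  0.5] tilt [-0.0005 -0.    ]
bar near edge [-32.2  16.3  77. ] [27.  16.4 77. ] round [ -3.1 -87.8  77. ] small [-26.1 -28.2  77. ] [ 20.3 -28.2  77. ]
```

Request:
step_arm(
  motion=[
    [[-0.0025,0.028,0],[0,0,0],0.0],
    [[0,0,0.025],[0,0,0],0.0],
    [[0,0,0.02],[0,0,0],0.0],
    [[0,0,0.008],[0,0,0],0.0],
    [[0,0,0],[0,0,0],0.0],
  ],
)

```text
time_s: 55.62
position: [718.1, -107.7, 57.2]
ee_rot: [-0.001, 0.663, 0.749, -0.0]
ft_force: [-0.0, 1.0, 0.5]
finger_gap: 0.005
```

Request:
step_arm(
  motion=[
    [[0,0,0.001],[0,0,0],0.0],
    [[0,0,0.001],[0,0,0],0.0],
    [[0,0,0],[0,0,0],0.0],
  ],
)

```text
time_s: 56.0
position: [719.1, -107.7, 56.5]
ee_rot: [0.0, 0.663, 0.748, 0.0]
ft_force: [0.8, 0.9, -0.1]
finger_gap: 0.001
```

Request:
step_arm(
  motion=[
    [[0,0,0.001],[0,0,0],0.0],
    [[0,0,0.001],[0,0,0],0.0],
    [[0,0,0.001],[0,0,0],0.0],
    [[0,0,0],[0,0,0],0.0],
  ],
)

```text
time_s: 56.5
position: [719.0, -107.7, 53.3]
ee_rot: [0.0, 0.663, 0.748, -0.0]
ft_force: [-0.1, -0.3, 2.3]
finger_gap: 0.006
```

Request:
step_arm(
  motion=[
    [[0,0,0.001],[0,0,0],0.0],
    [[0,0,0],[0,0,0],0.0],
  ],
)

```text
time_s: 56.75
position: [719.0, -107.7, 52.5]
ee_rot: [0.0, 0.663, 0.748, -0.0]
ft_force: [-2.4, -0.1, 5.6]
finger_gap: 0.005
```

Request:
step_arm(
  motion=[
    [[0,0,0.001],[0,0,0],0.0],
    [[0,0,0.001],[0,0,0],0.0],
    [[0,0,0],[0,0,0],0.0],
    [[0,0,0],[0,0,0],0.0],
    [[0,0,0],[0,0,0],0.0],
  ],
)

```text
time_s: 57.38
position: [719.0, -107.7, 51.9]
ee_rot: [0.001, 0.663, 0.748, -0.0]
ft_force: [-5.4, -0.8, 15.0]
finger_gap: 0.005
```

Request:
step_arm(
  motion=[
    [[0,0,0],[0,0,0],0.0],
    [[0,0,0],[0,0,0],0.0],
    [[0,0,0],[0,0,0],0.0],
    [[0,0,0],[0,0,0],0.0],
    [[0,0,0],[0,0,0],0.0],
  ],
)

```text
time_s: 58.0
position: [719.0, -107.7, 51.9]
ee_rot: [0.001, 0.663, 0.748, -0.0]
ft_force: [-4.7, -0.8, 15.8]
finger_gap: -0.0
```

Request:
step_arm(
  motion=[
    [[0,0,-0.02],[0,0,0],0.0],
    [[0,0,-0.05],[0,0,0],0.0],
    [[0,0,-0.05],[0,0,0],0.0],
    [[0,-0.04,-0.04],[0,0,0],0.0],
    [[0,-0.05,-0.03],[0,0,0],0.0],
  ],
)

```text
time_s: 58.62
position: [629.5, -117.7, 242.2]
ee_rot: [0.001, 0.663, 0.749, 0.001]
ft_force: [-0.0, -0.6, 0.2]
finger_gap: 0.005
```

Request:
step_arm(
  motion=[
    [[0,-0.05,0],[0,0,0],0.0],
    [[0,0,0],[0,0,0],0.0],
    [[0,0,0],[0,0,0],0.0],
  ],
)

```text
time_s: 59.0
position: [580.8, -124.7, 240.7]
ee_rot: [0.001, 0.663, 0.748, 0.0]
ft_force: [0.2, -0.3, 0.6]
finger_gap: 0.007
```

```bash
python3 - <<'E'
from h import *
st()
cap('wrist','w30.png');cap('scene','s30.png'); zoom('s30.png',100,80,190,200,3,'z30.png')
E
```

```text
t 59.0 p [ 580.8 -124.7  240.7] yaw 96.88 gap 0.007 F [ 0.2 -0.3  0.6] tilt [-0.0003  0.0013]
```

View pics/w30.png

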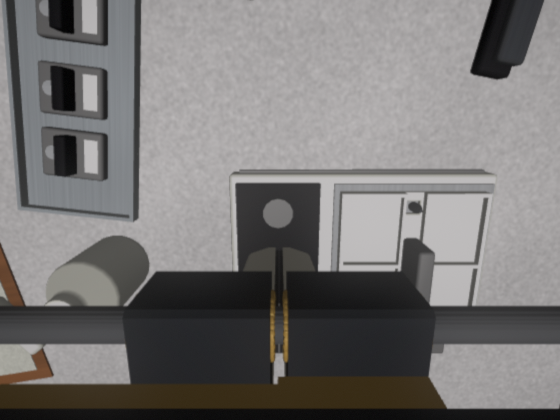

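View pics/z30.png

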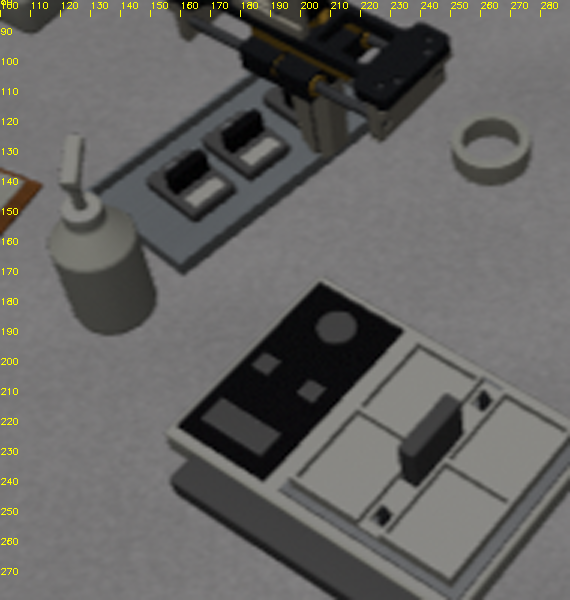

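The last views show three badges flat in the tray with the carrier seated on both pegs. The robot is clear of everything, so I'm handing the job in.

```bash
python3 - <<'E'
from h import *
print(r.close_job())
E
```

```text
the job is handed in; nothing more can be done
None
```

The job is done and handed in at about 59 s of robot time; no verdict was reported.

- **Carrier:** it was lifted by its grip bar and seated on both pegs. It went down freely and met resistance only at seat height.
- **Badges into the carrier:** all three were laid flat in pockets, clip up. One had been knocked about 3 cm aside; a check picture showed this before I picked it up, so I re-measured it first.
- **Round key:** pressed and held about 1 s at 16–17 N.
- **Badges into the tray:** all three were moved flat into the steel tray, clip up.
- **Bar key:** pressed and held about 1 s at 15–16 N, and the robot then moved clear.

The last pictures show the three badges flat in the tray, with one of them partly behind the gripper in the scene view but clear in the wrist view. The carrier is home with both pegs through its holes, and the tape roll and pump bottle look undisturbed. The mug is outside those last views. An earlier scene view, before the third badge was set down, showed it and the stapler in place.

No check failed. The top and scene cameras disagreed by up to about 6 mm on peg positions, so I did the final alignment with the wrist camera.

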